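Clip the barrel microscope to the inspection slide and set it on station free of play

ROBOT

A 6-joint arm with a two-finger parallel gripper is mounted at the origin on the work surface. World frame = base frame: x ahead of the robot, y to its left, z up, the work surface at z = 0. Lengths are in m, angles in rad, forces in N, time in s.
With the tool pointing down it reaches from about 0.375 to 0.9 m from the base axis. Payload 3.1 kg.
Tool frame: the origin (TCP) lies midway between the tips of the shut fingers; the grasp point (between the pads) lies 19 mm behind it (manip.hold_point_z is the distance from the TCP to the grasp point, in m); z points along the fingers, y is the direction in which the jaws open and shut (so a half turn about z gives the same grasp; the last joint's range is limited). The gripper opens to 85 mm and grips with 20 to 120 N. Pads are 22 mm wide; open, the fingers measure 114 mm over their backs; the gripper's body (76 mm by 85 mm) begins 54 mm behind the grasp point. The pads swing forward as they close: fully open they stand 13 mm farther back than shut.
Start: joints at [1.079, 0.527, 1.433, -0, 1.181, -0.178], TCP at [0.192, 0.595, 0.231] pointing down, gripper open.
Joint ranges: [-3.08, 3.08], [-0.75, 2.2], [0.22, 2.44], [-1.43, 4.57], [0, 2.65], [-2.85, 2.85]. Speed limits (rad/s): [2.79, 2.79, 3.14, 3.14, 3.14, 3.14].

INTERFACE

Orientations are given as a unit quaternion [x, y, z, w].
In Python, from station import manip gives the robot as it stands.
- The arm moves only by the tool drive_tool, never from a script. Its argument "motion" is one flat list of numbers, 7 for each row, row after row: the shift along the tool's x, y, z in mm, then the turn, a rotation vector about the tool's x, y, z in degrees, then the finger opening in mm, from 0 to 85.4. A call has 1 to 8 rows; each row is the pose to reach, as a shift and turn from the pose measured when the call began, along the tool's axes at that moment; what a row does not reach only later rows make up. A row lasts 1/8 s, in which the tool goes at most 62.5 mm and 10.7 degrees, less where a joint would pass 70% of its speed; a pose out of reach is approached as far as the arm can. A call with a gripper value outside its range is refused whole. The fingers move at their own pace and stop on an object; "force" is the grip in N (left out, the last holds). Time passes only in rows, so rows that repeat a pose let the fingers close. It gives the time, the measured TCP pose, the force and the opening at its end, in the units of the state.
- manip.sense(): the state, without advancing time (a new reading comes with each control period).
- manip.snapshot(name): name is "scene" or "top" or "wrist"; returns a dict with "color" (400x640x3 uint8, red, green, blue), "fx", "fy", "cx", "cy" (pixels), "view" (4x4, takes a point from world to camera coordinates). Camera axes: x right, y up, looking along -z (the intrinsics and any distortion apply to the point x, -y, -z); pixel columns grow to the right and rows downward; lengths in m; the calibration is good to about 2 mm. A picture is of the moment at which its call begins. There is no depth.
- manip.sign_off(): hands the job in, once; it reports no verdict.
The state is a dict: "t": time; "q": joint angles; "qd": joint speeds; "tau": joint torques, N m; "tcp_pos": TCP position; "tool_rot": TCP orientation; "force": force on the tool from outside, world axes, zero at the start; "ft_torque": the same for the moment, N m; "finger_gap": opening from 0.0 (shut) to 1.0 (fully open).
Only numpy, scipy, OpenCV 4.12 (cv2) and the standard library are available. Lean on these libraries where they do the work, as an engineer would, in place of code of your own. Each camera call takes 0.05 s, during which the arm holds its last target.

TASK

Lift the barrel microscope out of its rest and press it down into the two spring clips on the slide's carriage until it snaps home, centred on the clips with its lens end towards the medals. Then bring the carriage to its station opposite the middle medal: the nut is worn, so wind the handwheel anticlockwise until the dial's zero line is a good eighth of a turn past the index, then come back clockwise and stop with zero on the index, handle straight up, all the play taken up. Do not touch the medals or shift the other things on the table.

Things in the scene. Friction and masses are not known exactly. Their poses are not given: they have to be found in the camera images.
- scope: Barrel microscope: plain grey cylinder 26 mm in diameter, 140 mm long, the last 18 mm at the lens end stepped down to 19 mm; about 0.12 kg. Origin at mid-length on its axis, x axis along the barrel to the lens. Starts level in its rest, axis 46 mm above the table; there its middle 70 mm is free to grip and pads can reach 35 mm below the axis.
- rest: Fixed black rest, 130 x 56 mm base 6 mm thick, two V saddles (10 mm long, tops 46 mm high) at 45 mm either side of its origin along its x. Origin at the centre of its underside.
- clip_seat (a point): On the carriage: where the scope's mid-length sits when home, midway between the clips, 143 mm above the table. Axes as the bench. Two 12 mm long clips, 36 mm either side along x, open upwards: mouth 30 mm wide 21 mm above this axis, 21 mm throat 8 mm above it. Press straight down, 5 to 13 N, to snap. Between the clips 58 mm are free along x, 36 mm below the axis. The scope then rests on saddles.
- carriage (a joint): Carriage position along the slide, m, growing along the bench's +y, 0 at the station (pointer at the long line of the rule). 24 mm per handwheel turn, clockwise positive. Play 0.5 rad of handwheel = 1.9 mm: driven clockwise it stands at 3.82 mm/rad x wheel angle, driven anticlockwise 1.9 mm more. Starts at 6 to 19 mm, anywhere in the play. Friction 6 N.
- crank_grip (a point): Where to grip the revolving crank handle: on its axis, 58 mm out from the wheel's outer face. Black cylinder 18 mm in diameter, parallel to the bench's y, 3 mm off the wheel to 25 mm beyond this point, revolving freely about itself, running round the wheel's axis on a 40 mm radius. Straight up = dial zero on the index. Wheel diameter 104 mm, friction about 0.1 N m, stays where left.
- crank_axis (a point): Fixed centre of the circle of crank_grip, on the wheel's axis, 85 mm above the table. Axes as the bench. At wheel angle a (0 = handle up at the station) crank_grip lies from here at x = 40 mm x sin a, y = 0, z = 40 mm x cos a. a grows clockwise as seen from the handle's end (looking along the bench's +y). It starts at 1.2 to 5 rad; which turn it is follows from the carriage position.
- bench: Inspection slide, fixed. Origin on the table under the middle of the slide; x to the medals (away from the robot), y along the slide away from the handwheel. Base x -73 to 163, y +/-125 mm; end blocks 112 wide, 110 mm high at y -105 and 112; rule on the robot's side 76 mm high; wheel outside at y -145 to -159, handle to y -242; medal ledge at x 135 mm.
- medals: Three bronze medals, 62 to 70 mm in diameter, standing on the ledge of the bench at x = 137 mm in its frame, from 112 to 183 mm above the table and from y = -110 to +106 mm. Same frame as the bench. Must not be touched.
- brush_jar: White ceramic jar 68 mm in diameter, 95 mm high, with four brushes that splay to 40 mm from its axis at 215 mm height. Loose bystander. Origin under its centre.
- swab_jar: Glass jar with steel lid, 68 mm in diameter, 90 mm high. Loose bystander. Origin under its centre.
- storage_box: Translucent lidded plastic box 138 x 108 mm, 79 mm high. Loose bystander. Origin under its centre.
- coin_box: Flat cardboard box 122 x 82 mm (x by y), 47 mm high. Loose bystander. Origin under its centre.
- scope_lens (a point): Centre of the lens face on the scope, 70 mm from its mid-length along its axis.
Not all that is in view belongs to the job. Several things have the shape of the scope; the one meant has the colours described above.

How it is judged:
On the way, in this order (a step that is already met when the one before it is completed fails the run):
1. the scope is snapped into both clips, centred within 12 mm, lens end towards the medals (x of scope in the frame of clip_seat between -0.012 and 0.012 m and y of scope in the frame of clip_seat between -0.003 and 0.003 m and z of scope in the frame of clip_seat between -0.003 and 0.003 m and angle between the x axis of scope and the x axis of clip_seat, either way round below 0.06 rad and x of scope_lens in the frame of clip_seat above 0.04 m), for 0.2 s.
2. with the scope on it, the carriage has been wound back past its station, at least 0.3 mm to the handwheel's side (value of joint carriage below -0.0003 m).
At the end, for the whole second after the job is handed in: Crank handle straight up (dial zero on the index) within 5 mm and carriage within 0.8 mm of its station (true only if zero was reached clockwise, play taken up); scope at rest in both clips, centred within 12 mm along, 3 mm across and in height, level within 0.06 rad, lens towards the medals (all of step 1 and x of crank_grip in the frame of crank_axis between -0.005 and 0.005 m and z of crank_grip in the frame of crank_axis above 0 m and value of joint carriage between -0.0008 and 0.0008 m and linear speed of scope below 0.02 m/s); the robot touches nothing.
It fails at once if a medal is touched (contact force between medals and anything else above 0.5 N).
It fails at once if the brush jar is shifted or tipped (distance of brush_jar from where it was at the start of the episode above 0.02 m or angle between brush_jar's own z axis and vertical above 0.3 rad).
It fails at once if the swab jar is shifted or tipped (distance of swab_jar from where it was at the start of the episode above 0.02 m or angle between swab_jar's own z axis and vertical above 0.3 rad).
It fails at once if the storage box is shifted (distance of storage_box from where it was at the start of the episode above 0.02 m).
It fails at once if the coin box is shifted (distance of coin_box from where it was at the start of the episode above 0.02 m).
It also fails if it takes over 61 s, if anything falls off the work surface, if the arm or the gripper's body presses on something with over 40 N, if the wrist force passes 120 N, or if a joint passes its speed limit or range.

## Working session

There is one attempt and no reset: what is moved stays moved. The work goes in short steps, Python scripts to look and compute and a tool call to move; the robot and the scene stay as the last step left them, time stands still between calls to the robot, and variables do not carry over. Pictures are saved under pics/ and viewed, and the job is handed in when it is done.

Besides the shell and the picture viewer there is one more tool, called after ">>>" as a command line: name --argument value ..., lists and objects as JSON in quotes. drive_tool: Moves the arm, as the interface text tells. Its arguments: {"type":"object","properties":{"motion":{"type":"array","items":{"type":"number"}},"force":{"type":"number"}},"required":["motion"]}

```bash
ls; mkdir -p pics; python3 - <<'E'
from station import manip
import cv2
print(manip.sense())
for n in ["scene","top","wrist"]:
    s=manip.snapshot(n); cv2.imwrite(f"pics/{n}0.png",s["color"][:,:,::-1]); print(n,s["fx"],s["fy"],s["cx"],s["cy"],s["view"],[k for k in s])
print(manip.hold_point_z)
E
```

```text
pics
{'t': 0.0, 'q': array([ 1.07950414e+00,  5.28460366e-01,  1.43390370e+00,  1.38512143e-05,
        1.18142158e+00, -1.78502691e-01]), 'qd': array([ 2.66800279e-05,  5.87015855e-04,  7.19638040e-04, -1.06110862e-04,
        4.37165485e-04,  1.95573411e-04]), 'tau': array([-1.29427804e-03, -4.42353702e+01, -1.78023684e+01, -3.60740414e-04,
        8.31563899e-03, -7.21326103e-06]), 'tcp_pos': array([0.19194486, 0.59403689, 0.23033675]), 'tool_rot': array([ 1.55760484e-01,  9.87794244e-01, -1.03347211e-03, -3.66435670e-04]), 'force': array([0.82890282, 0.00735343, 0.2098407 ]), 'ft_torque': array([ 0.02021813, -0.04116847, -0.03102874]), 'finger_gap': 1.0011778429671812}
scene 396.14040978594636 396.14040978594636 316.3914432950886 203.1209867588934 [[-0.87663493  0.480975    0.01320039  0.43155969]
 [-0.30728825 -0.58075941  0.75385174  0.04910761]
 [ 0.37025009  0.65679644  0.65691195 -1.49507497]
 [ 0.          0.          0.          1.        ]] ['color', 'fx', 'fy', 'cx', 'cy', 'view']
top 373.1555392271475 373.1555392271475 320.58428081530553 199.18519961840886 [[-0.01335066 -0.99988055 -0.00778796  0.0136508 ]
 [ 0.99533561 -0.0140334   0.09544678 -0.50217997]
 [-0.09554467 -0.00647735  0.99540407 -1.35984212]
 [ 0.          0.          0.          1.        ]] ['color', 'fx', 'fy', 'cx', 'cy', 'view']
wrist 287.2939456095831 287.2939456095831 318.3496961947033 198.4903302712567 [[ 0.30825093  0.95130191 -0.00245828 -0.62280716]
 [-0.91274941  0.29502854 -0.28257154  0.03711631]
 [-0.26808558  0.08934673  0.95924308 -0.37947358]
 [ 0.          0.          0.          1.        ]] ['color', 'fx', 'fy', 'cx', 'cy', 'view']
0.0187
```

View pics/scene0.png

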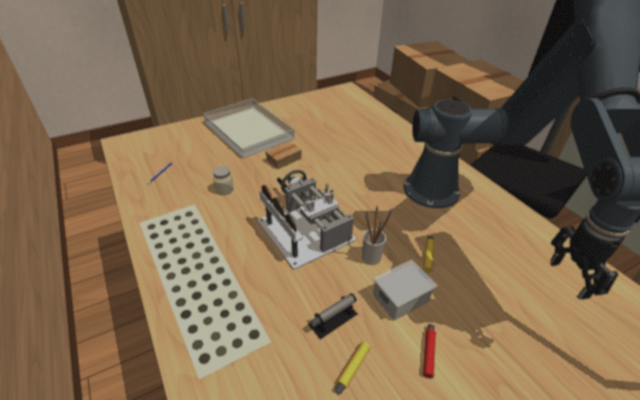

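View pics/top0.png

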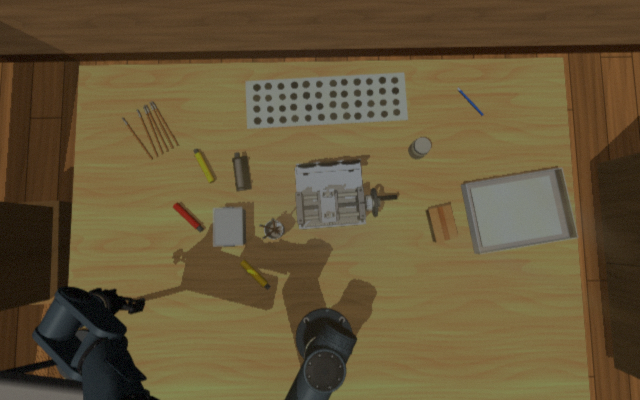

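View pics/wrist0.png

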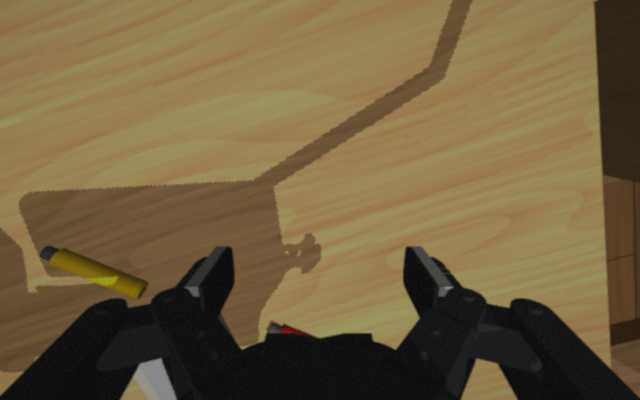

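```bash
cat > h.py <<'E'
import numpy as np, cv2
from scipy.spatial.transform import Rotation as R
from station import manip
def crop(img,x0,y0,x1,y1,k,name):
    c=cv2.resize(img[y0:y1,x0:x1],None,fx=k,fy=k,interpolation=cv2.INTER_CUBIC)
    cv2.imwrite("pics/"+name,c[:,:,::-1])
def proj(s,p):
    p=np.atleast_2d(p); c=(s["view"][:3,:3]@p.T).T+s["view"][:3,3]
    return np.c_[s["cx"]+s["fx"]*c[:,0]/-c[:,2], s["cy"]-s["fy"]*c[:,1]/-c[:,2]]
def ray(s,u,v):
    V=s["view"]; d=np.array([(u-s["cx"])/s["fx"],-(v-s["cy"])/s["fy"],-1.])
    return -V[:3,:3].T@V[:3,3], V[:3,:3].T@d
def atz(s,u,v,z):
    o,d=ray(s,u,v); return o+d*(z-o[2])/d[2]
def tool():
    s=manip.sense(); return s["tcp_pos"],R.from_quat(s["tool_rot"]),s
E
python3 - <<'E'
from h import *
s=manip.snapshot("top"); crop(s["color"],210,130,290,230,6,"t1.png"); crop(s["color"],285,150,405,240,6,"t2.png")
s=manip.snapshot("scene"); crop(s["color"],240,150,370,280,5,"s1.png")
crop(s["color"],290,270,390,350,6,"s2.png")
E
```

```text
(no output)
```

View pics/t1.png

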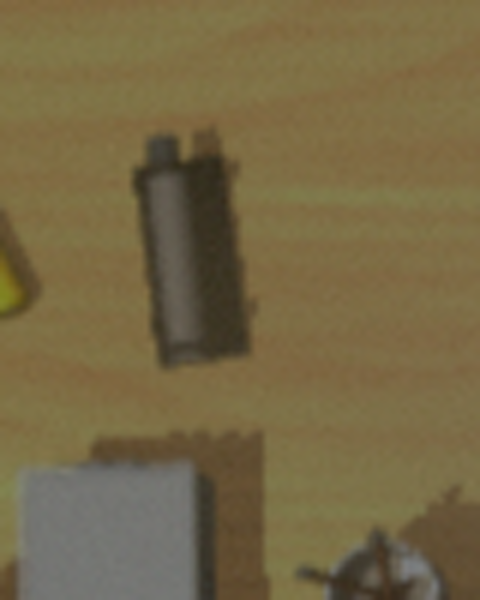

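View pics/t2.png

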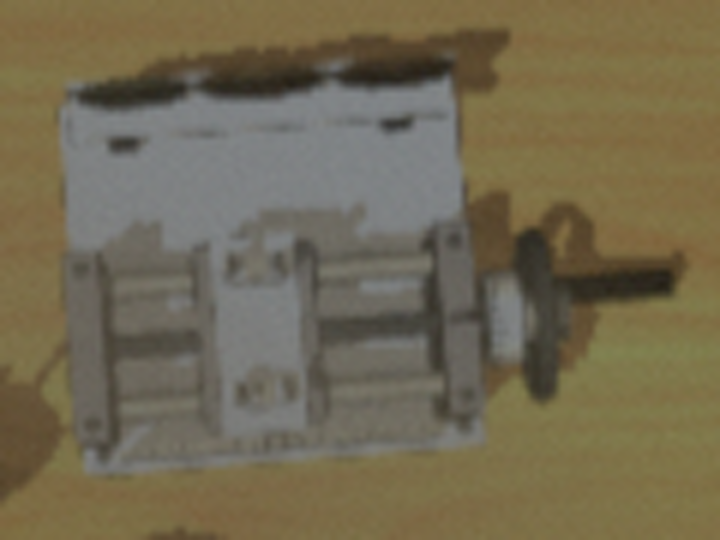

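View pics/s1.png

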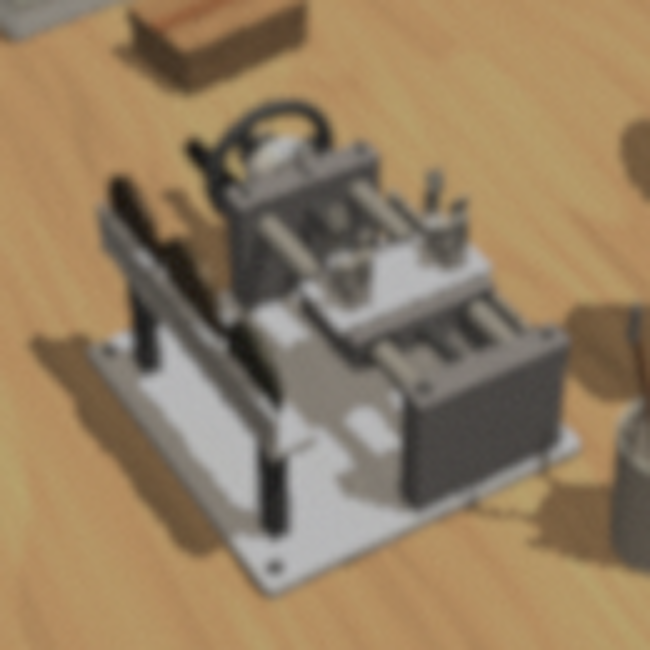

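View pics/s2.png

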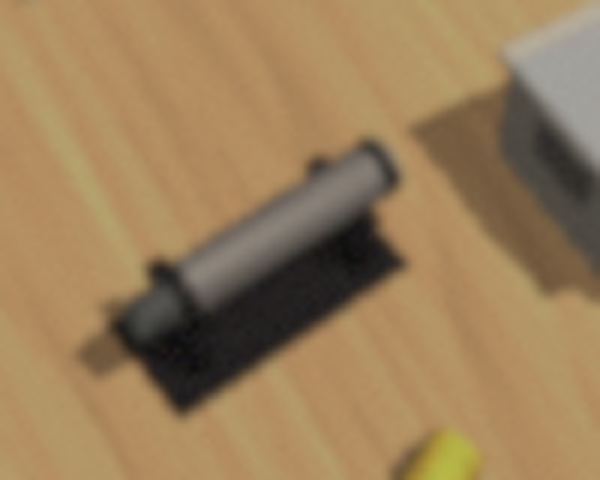

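```bash
cat > fit.py <<'E'
from h import *
from scipy.optimize import least_squares
T=manip.snapshot("top");S=manip.snapshot("scene")
P=[(T,6,285,150,91,348,(0,.112,.110)),(T,6,285,150,458,321,(0,-.105,.110)),(T,6,285,150,90,472,(-.073,.125,.006)),(T,6,285,150,482,440,(-.073,-.125,.006)),
(S,5,240,150,270,595,(.163,.125,.004)),(S,5,240,150,90,350,(.163,-.125,.004)),(S,5,240,150,580,445,(-.073,.125,.004)),
(S,5,240,150,403,405,(.056,.122,.110)),(S,5,240,150,568,345,(-.056,.122,.110)),(S,5,240,150,378,148,(-.056,-.105,.110))]
def f(q,raw=False):
    r=[]
    for s,k,x0,y0,u,v,p in P:
        c,sn=np.cos(q[2]),np.sin(q[2]); w=[q[0]+c*p[0]-sn*p[1],q[1]+sn*p[0]+c*p[1],p[2]]
        r.append(proj(s,w)[0]-[(u+.5)/k-.5+x0,(v+.5)/k-.5+y0])
    return np.ravel(r)
o=least_squares(f,[.5,0,0],loss="soft_l1"); print(o.x); print(f(o.x).reshape(-1,2).round(1))
t=T
for n,(u,v),z in [("lens",(163,137),.046),("end",(183,358),.046)]:
    print(n,atz(T,(u+.5)/6-.5+210,(v+.5)/6-.5+130,z))
for n,(u,v),z in [("lens",(130,325),.046),("end",(385,165),.046)]:
    print(n,atz(S,(u+.5)/6-.5+290,(v+.5)/6-.5+270,z))
print("clips",[atz(T,(u+.5)/6-.5+285,(v+.5)/6-.5+150,.15) for u,v in [(256,265),(266,390)]])
p,r,_=tool()
W=manip.snapshot("wrist");V=W["view"];c=-V[:3,:3].T@V[:3,3];print("cam in tool",r.inv().apply(c-p),"look",r.inv().apply(-V[2,:3]),"right",r.inv().apply(V[0,:3]))
E
python3 fit.py
```

```text
[ 0.47342417 -0.03282313  0.0467778 ]
[[-0.  -0.7]
 [ 1.2  0. ]
 [-0.5  0.4]
 [ 1.1  1.7]
 [-1.5  0.7]
 [-0.8  0.5]
 [ 0.2  1.6]
 [ 2.3  0.4]
 [ 0.3 -0.9]
 [-0.2 -0.5]]
lens [0.67844085 0.3145125  0.046     ]
end [0.5409534  0.30115847 0.046     ]
lens [0.67963458 0.31300269 0.046     ]
end [0.54008487 0.29576921 0.046     ]
clips [array([ 0.50833619, -0.01679553,  0.15      ]), array([ 0.43793327, -0.02132846,  0.15      ])]
cam in tool [ 0.07117691 -0.00086803 -0.14252095] look [-2.82941430e-01 -6.44818125e-04  9.59136972e-01] right [-5.45968561e-04  9.99999720e-01  5.11231277e-04]
```

```bash
cat >> h.py <<'E'
def plan(pos,yaw):
    """tool x at world angle pi+yaw, z down; prints shift mm & rotvec deg"""
    p,r,s=tool()
    Rt=R.from_matrix(np.array([[-np.cos(yaw),np.sin(yaw)*1,0],[-np.sin(yaw),-np.cos(yaw)*-1,0],[0,0,-1.]]).T.T) if 0 else R.from_matrix(np.column_stack([[-np.cos(yaw),-np.sin(yaw),0],[-np.sin(yaw),np.cos(yaw),0],[0,0,-1]]))
    print("now",p.round(4),"yaw",np.arctan2(*(-r.as_matrix()[:2,0][::-1])).round(4),"t",s["t"],"gap",s["finger_gap"].round(3),"F",s["force"].round(2))
    print("shift",(r.inv().apply(np.array(pos)-p)*1000).round(1),"rot",np.degrees((r.inv()*Rt).as_rotvec()).round(2))
E
python3 - <<'E'
from h import *
plan([.605,.306,.17],.1)
T=manip.snapshot("top");print("jar",atz(T,273,229,.095),atz(T,228,226,.079))
E
```

```text
Traceback (most recent call last):
  File "h.py", line 21, in plan
    print("now",p.round(4),"yaw",np.arctan2(*(-r.as_matrix()[:2,0][::-1])).round(4),"t",s["t"],"gap",s["finger_gap"].round(3),"F",s["force"].round(2))
                                                                                                     ^^^^^^^^^^^^^^^^^^^^^
AttributeError: 'float' object has no attribute 'round'
```

```bash
sed -i 's/    Rt=.*if 0 else /    Rt=/; s/s\["finger_gap"\].round(3)/round(float(s["finger_gap"]),3)/' h.py
python3 - <<'E'
from h import *
plan([.605,.306,.17],.1)
T=manip.snapshot("top");print("jar",atz(T,273,229,.095),atz(T,228,226,.079))
E
```

```text
now [0.1923 0.5946 0.2312] yaw -0.3129 t 0.4 gap 1.001 F [-0.02  0.08  0.17]
shift [-481.5 -147.5   61.2] rot [-2.000e-02 -1.000e-02 -2.366e+01]
jar [0.3932015  0.17396318 0.095     ] [0.40623333 0.33570384 0.079     ]
```

>>> drive_tool --motion '[-60, -18.5, 0, 0, 0, -6, 85, -120, -37, 0, 0, 0, -12, 85, -180, -55, 0, 0, 0, -18, 85, -240, -74, 0, 0, 0, -23.7, 85, -300, -92, 10, 0, 0, -23.7, 85, -360, -110, 30, 0, 0, -23.7, 85, -420, -129, 50, 0, 0, -23.7, 85, -480, -147.5, 61, 0, 0, -23.7, 85]'

```text
t: 1.45
tcp_pos: [0.5965, 0.3109, 0.1711]
tool_rot: [-0.05, 0.999, -0.0, -0.001]
force: [0.5, 1.3, 0.5]
finger_gap: 0.997
```

>>> drive_tool --motion '[0, 0, 0, 0, 0, 0, 85]'

```text
t: 1.58
tcp_pos: [0.6003, 0.3072, 0.1697]
tool_rot: [-0.047, 0.999, -0.001, -0.0]
force: [0.2, 0.3, 0.7]
finger_gap: 0.999
```

```bash
python3 - <<'E'
from h import *
plan([.605,.306,.17],.1)
s=manip.snapshot("wrist"); cv2.imwrite("pics/w1.png",s["color"][:,:,::-1])
E
```

```text
now [0.6003 0.3072 0.1697] yaw 0.0949 t 1.575 gap 0.999 F [0.2  0.34 0.71]
shift [-4.6 -1.7 -0.3] rot [-0.06 -0.04 -0.29]
```

View pics/w1.png

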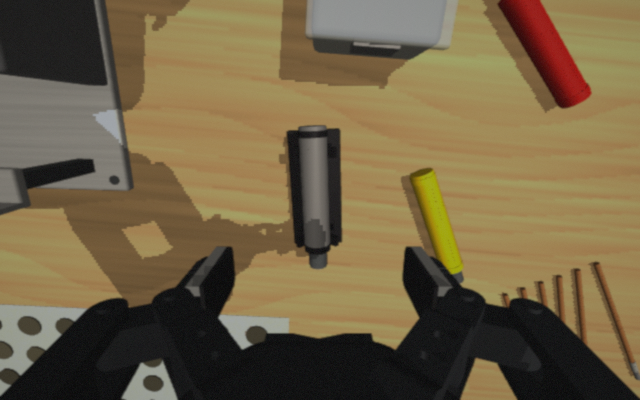

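```bash
python3 - <<'E'
from h import *
s=manip.snapshot("wrist"); crop(s["color"],270,110,370,280,4,"w1c.png")
for u,v in [(313,127),(318,266)]: print(atz(s,u,v,.046))
E
```

```text
[0.53851488 0.29682464 0.046     ]
[0.67760926 0.31473491 0.046     ]
```

View pics/w1c.png

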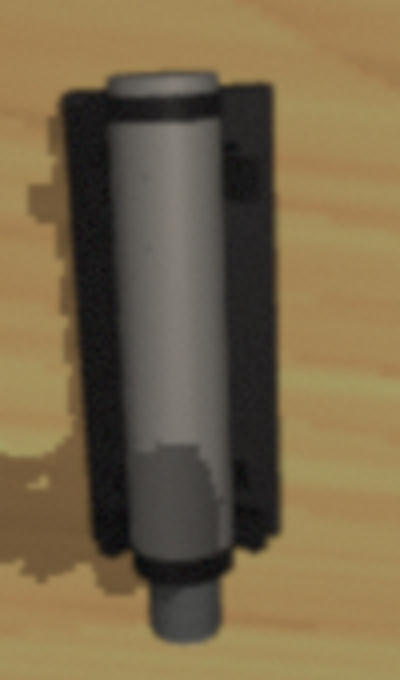

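```bash
python3 - <<'E'
from h import *
s=manip.snapshot("wrist")
g=lambda a,b,z:atz(s,270+(a+.5)/4-.5,110+(b+.5)/4-.5,z)
A=g(163.5,120,.046);B=g(182,500,.046);L=g(185,640,.0545);E=g(163,76,.055)
print(A,B,L,E,np.arctan2((B-A)[1],(B-A)[0]),np.linalg.norm(L-E))
u=(B-A)/np.linalg.norm(B-A); yaw=np.arctan2(u[1],u[0])
m=(L+E)/2; c=A+u*((m-A)@u); print("centre",c)
plan([c[0],c[1],.046-.0187],yaw)
E
```

```text
[0.54842137 0.29681855 0.046     ] [0.64148624 0.30994372 0.046     ] [0.67582179 0.31408085 0.0545    ] [0.53826198 0.29603138 0.055     ] 0.14010849110930357 0.1387398110071788
centre [0.60703776 0.30508537 0.046     ]
now [0.5959 0.311  0.1709] yaw 0.1005 t 1.725 gap 0.996 F [-0.15  0.04  0.35]
shift [-10.9  -7.  143.6] rot [ 0.01 -0.15 -2.27]
```

```bash
python3 - <<'E'
from h import *
print(tool()[0]);s=manip.snapshot("wrist"); crop(s["color"],270,110,370,280,4,"w2c.png");print(tool()[0])
np.save("w2view.npy",s["view"])
E
```

```text
[0.5958599  0.31099216 0.1709051 ]
[0.59543801 0.31162276 0.17127422]
```

View pics/w2c.png

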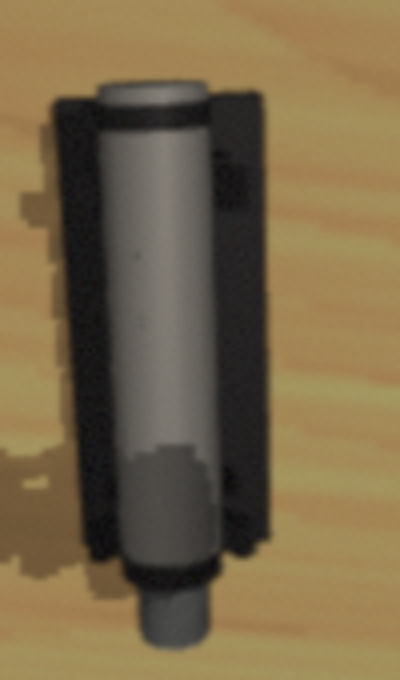

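```bash
python3 - <<'E'
from h import *
s=manip.snapshot("wrist")
print(tool()[0],abs(s["view"]-np.load("w2view.npy")).max())
s["view"]=np.load("w2view.npy")
g=lambda a,b,z:atz(s,270+(a+.5)/4-.5,110+(b+.5)/4-.5,z)
A=g(154.5,130,.046);B=g(170,500,.046);L=g(174,648,.0545);E=g(152,86,.055)
print(A,B,L,E,np.arctan2((B-A)[1],(B-A)[0]),np.linalg.norm(L-E))
u=(B-A)/np.linalg.norm(B-A); yaw=np.arctan2(u[1],u[0])
m=(L+E)/2; c=A+u*((m-A)@u); print("centre",c)
plan([c[0],c[1],.046-.0187],yaw)
E
```

```text
[0.59532165 0.31199423 0.17151327] 0.0012082274919542613
[0.55014389 0.29584893 0.046     ] [0.64119531 0.3079931  0.046     ] [0.67783857 0.31264677 0.0545    ] [0.5398822 0.2946835 0.055    ] 0.1325944466812959 0.1391218525743858
centre [0.60885839 0.30368009 0.046     ]
now [0.5953 0.312  0.1715] yaw 0.1025 t 1.825 gap 0.994 F [-0.27 -0.07  0.14]
shift [-12.8  -9.7 144.2] rot [ 0.01 -0.09 -1.73]
```

>>> drive_tool --motion '[-12.5, -9.5, 40, 0, 0, -1.8, 85, -12.5, -9.5, 85, 0, 0, -1.8, 85, -12.5, -9.5, 115, 0, 0, -1.8, 85, -12.5, -9.5, 135, 0, 0, -1.8, 85, -12.5, -9.5, 143.5, 0, 0, -1.8, 85, -12.5, -9.5, 143.5, 0, 0, -1.8, 85, -12.5, -9.5, 143.5, 0, 0, -1.8, 85]'

```text
t: 2.7
tcp_pos: [0.6095, 0.3043, 0.0294]
tool_rot: [-0.067, 0.998, 0.0, 0.001]
force: [-0.5, 0.2, 0.1]
finger_gap: 0.994
```

```bash
python3 - <<'E'
from h import *
s=manip.snapshot("wrist"); cv2.imwrite("pics/w3.png",s["color"][:,:,::-1])
plan([.608,.304,.0273],.133)
E
```

```text
now [0.6095 0.3042 0.0295] yaw 0.134 t 2.75 gap 0.993 F [ 0.46 -0.11 -0.04]
shift [ 1.5 -0.   2.2] rot [0.04 0.06 0.06]
```

View pics/w3.png

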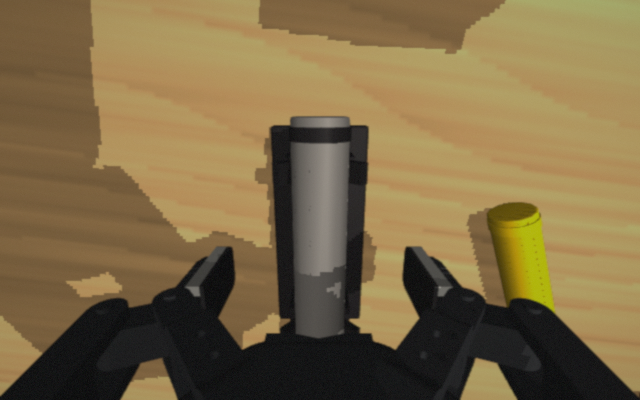

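>>> drive_tool --motion '[1, 0, 2, 0, 0, 0, 50, 1, 0, 2, 0, 0, 0, 20, 1, 0, 2, 0, 0, 0, 10, 1, 0, 2, 0, 0, 0, 10, 1, 0, 2, 0, 0, 0, 10]' --force 60

```text
t: 3.38
tcp_pos: [0.6086, 0.3047, 0.0279]
tool_rot: [-0.067, 0.998, 0.001, 0.001]
force: [-0.4, 2.1, 2.5]
finger_gap: 0.285
```

```bash
python3 - <<'E'
from h import *
s=manip.snapshot("wrist"); crop(s["color"],220,90,420,240,4,"w4.png")
plan([.608,.304,.0273],.133)
E
```

```text
now [0.6086 0.3047 0.0279] yaw 0.1338 t 3.425 gap 0.283 F [-1.25  2.29  2.13]
shift [ 0.6 -0.6  0.6] rot [0.08 0.1  0.04]
```

View pics/w4.png

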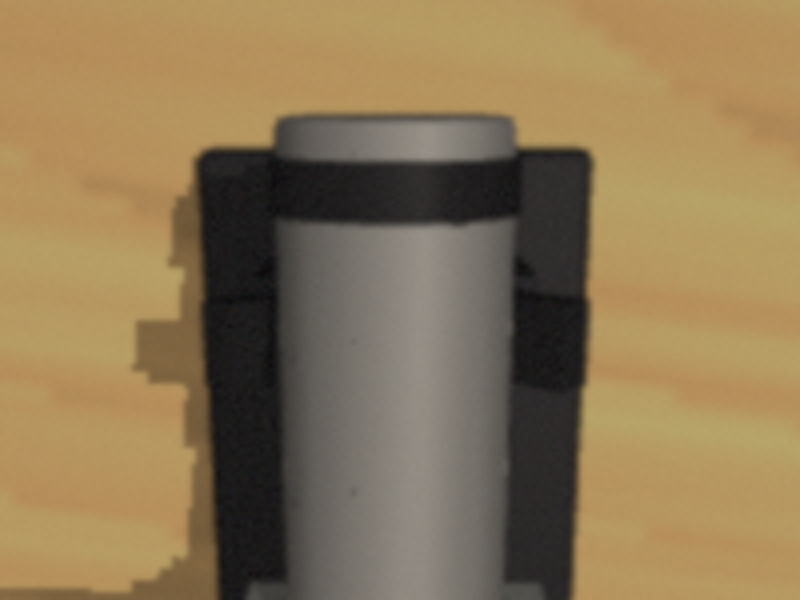

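```bash
python3 - <<'E'
from h import *
s=manip.snapshot("wrist");p,r,_=tool()
for v in (117,119):
  for z in (.046,.059): print(v,z,(r.inv().apply(atz(s,90*0+220+395/4,90+ (v-90),z)-p)*1000).round(1))
V=s["view"];print(r.inv().apply(-V[:3,:3].T@V[:3,3]-p), p)
E
```

```text
117 0.046 [ 70.3  -0.9 -18.3]
117 0.059 [ 70.5  -0.9 -31.3]
119 0.046 [ 69.5  -0.9 -18.3]
119 0.059 [ 69.8  -0.9 -31.3]
[ 0.07159465 -0.00097108 -0.14251576] [0.60855984 0.3046523  0.02786664]
```

>>> drive_tool --motion '[0, 0, -10, 0, 0, 0, 10, 0, 0, -40, 0, 0, 0, 10, 0, 0, -100, 0, 0, 0, 10, 0, 0, -160, 0, 0, 0, 10, 0, 0, -220, 0, 0, 0, 10, 0, 0, -265, 0, 0, 0, 10, 0, 0, -272, 0, 0, 0, 10]'

```text
t: 4.35
tcp_pos: [0.61, 0.3041, 0.3046]
tool_rot: [-0.067, 0.998, 0.001, 0.005]
force: [-0.1, 0.4, -1.5]
finger_gap: 0.286
```

```bash
python3 - <<'E'
from h import *
plan([.49,.10,.29],.055)
E
```

```text
now [0.61   0.3041 0.3046] yaw 0.1335 t 4.35 gap 0.286 F [-0.1   0.43 -1.46]
shift [ 146.2 -186.4   12.8] rot [0.13 0.58 4.5 ]
```

>>> drive_tool --motion '[37, -47, 5, 0, 0.2, 1.5, 10, 73, -93, 10, 0, 0.5, 3, 10, 110, -140, 13, 0.1, 0.6, 4.5, 10, 146, -186, 13, 0.1, 0.6, 4.5, 10, 146, -186, 13, 0.1, 0.6, 4.5, 10, 146, -186, 13, 0.1, 0.6, 4.5, 10, 146, -186, 13, 0.1, 0.6, 4.5, 10]'

```text
t: 5.22
tcp_pos: [0.4907, 0.1012, 0.2893]
tool_rot: [-0.028, 1.0, 0.0, -0.0]
force: [0.6, -0.3, -1.6]
finger_gap: 0.286
```

```bash
python3 - <<'E'
from h import *
s=manip.snapshot("wrist"); cv2.imwrite("pics/w5.png",s["color"][:,:,::-1])
p,r,_=tool();print(p); np.savez("w5.npz",**s)
E
```

```text
[0.49071837 0.10128975 0.28934103]
```

View pics/w5.png

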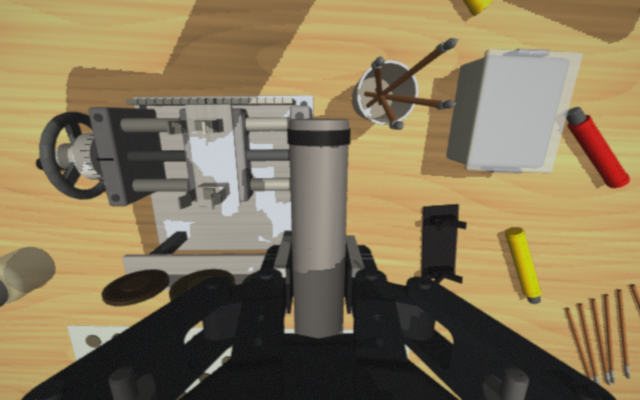

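```bash
python3 - <<'E'
from h import *
s=np.load("w5.npz"); crop(s["color"],160,85,290,215,6,"w5a.png"); crop(s["color"],25,85,165,225,5,"w5b.png")
E
```

```text
(no output)
```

View pics/w5a.png

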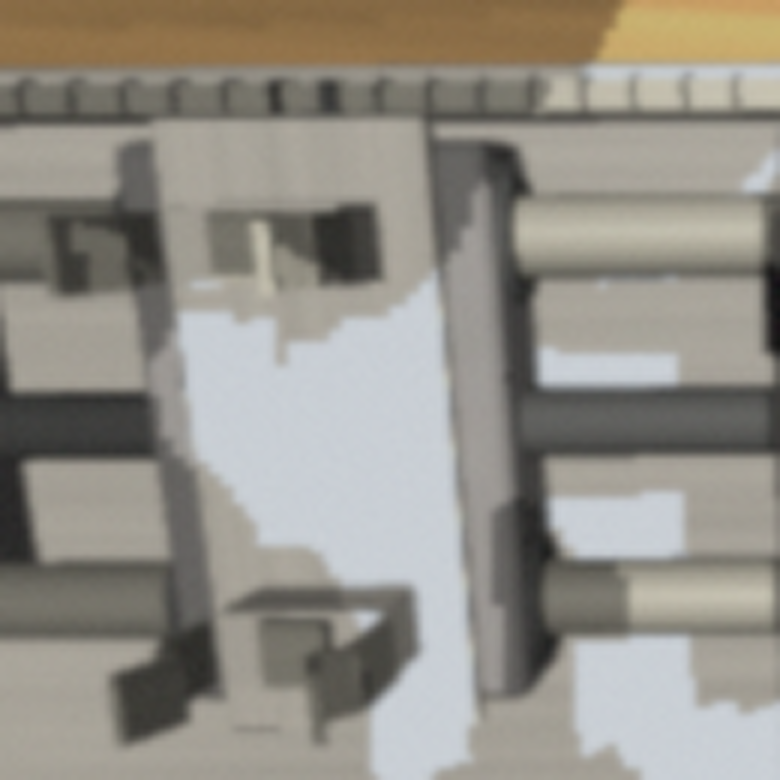

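View pics/w5b.png

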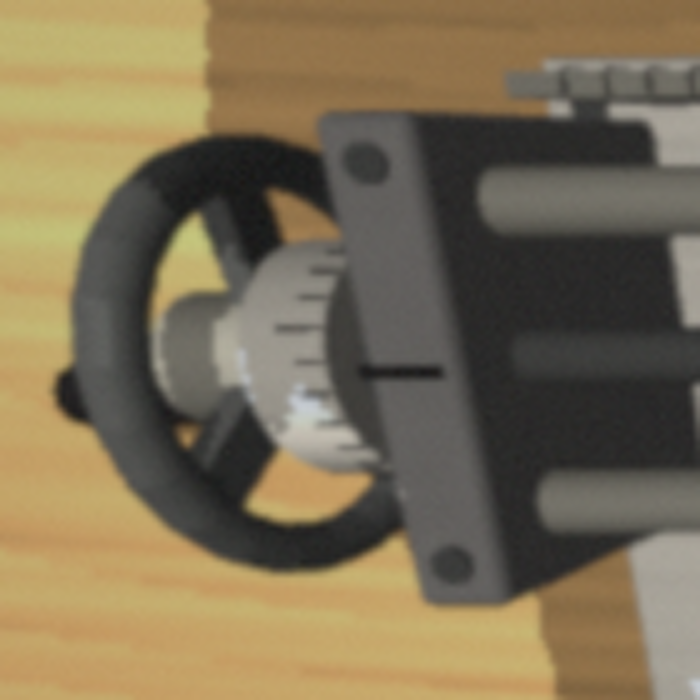

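```bash
python3 - <<'E'
from h import *
z=np.load("w5.npz"); s={k:z[k] for k in z}
g=lambda a,b,z:atz(s,160+(a+.5)/6-.5,85+(b+.5)/6-.5,z)
n,f=g(162.5,255,.164),g(218,712,.164)
print("near,far",n,f,np.linalg.norm(f-n),"yaw",np.arctan2(*(f-n)[1::-1]),"mid",(n+f)/2)
print("tips L/R",g(62,252,.164),g(263,258,.164),g(118,712,.164),g(317,712,.164))
for zz in (.1,.107,.112):
  print(zz,[g(a,b,zz).round(4)[:2] for a,b in ((155,120),(428,120),(222,690),(478,690))])
E
```

```text
near,far [ 0.43742054 -0.02240391  0.164     ] [ 0.509574   -0.01868753  0.164     ] 0.0722491009920869 yaw 0.05146102973696884 mid [ 0.47349727 -0.02054572  0.164     ]
tips L/R [ 0.43782178 -0.03751232  0.164     ] [ 0.43701893 -0.00728143  0.164     ] [ 0.51048016 -0.03493979  0.164     ] [ 0.50867692 -0.00259819  0.164     ]
0.1 [array([ 0.4176, -0.0503]), array([ 4.149e-01, -4.000e-04]), array([ 0.5264, -0.045 ]), array([0.5235, 0.0063])]
0.107 [array([ 0.4177, -0.0472]), array([0.415 , 0.0016]), array([ 0.5241, -0.042 ]), array([0.5213, 0.0082])]
0.112 [array([ 0.4177, -0.045 ]), array([0.415 , 0.0031]), array([ 0.5225, -0.0399]), array([0.5198, 0.0096])]
```

```bash
python3 - <<'E'
from h import *
plan([.4735,-.0205,.182],.051)
E
```

```text
now [0.4907 0.1013 0.2893] yaw 0.0565 t 5.275 gap 0.282 F [ 0.17  0.15 -1.04]
shift [  24.  -120.7  107.3] rot [ 0.04 -0.05  0.32]
```

>>> drive_tool --motion '[10, -40, 0, 0, 0, 0.3, 10, 20, -90, 5, 0, 0, 0.3, 10, 24, -120.5, 30, 0, 0, 0.3, 10, 24, -120.5, 70, 0, 0, 0.3, 10, 24, -120.5, 100, 0, 0, 0.3, 10, 24, -120.5, 107, 0, 0, 0.3, 10, 24, -120.5, 107, 0, 0, 0.3, 10, 24, -120.5, 107, 0, 0, 0.3, 10]'

```text
t: 6.28
tcp_pos: [0.4747, -0.0202, 0.1834]
tool_rot: [-0.026, 1.0, -0.0, 0.001]
force: [0.1, 0.2, -1.0]
finger_gap: 0.284
```

```bash
python3 - <<'E'
from h import *
s=manip.snapshot("wrist"); cv2.imwrite("pics/w6.png",s["color"][:,:,::-1]); np.savez("w6.npz",**s)
crop(s["color"],230,40,400,190,4.5,"w6c.png")
plan([.4735,-.0205,.182],.051)
p,r,_=tool(); 
for n,w in [("near clip",[.43742,-.0224,.164]),("scope near end",r.apply([.07,0,-.0187-.013])+p),("mid",r.apply([.036,0,-.0187])+p)]: print(n,proj(s,w))
s=manip.snapshot("top"); crop(s["color"],285,150,405,240,6,"t6.png")
E
```

```text
now [ 0.4746 -0.0203  0.1835] yaw 0.052 t 6.325 gap 0.288 F [-0.11  0.1   0.44]
shift [ 1.1 -0.2  1.5] rot [-0.02  0.11  0.06]
near clip [[319.97152983 175.83562896]]
scope near end [[321.18631642 117.77407124]]
mid [[320.75659193 196.21079369]]
```

View pics/w6.png

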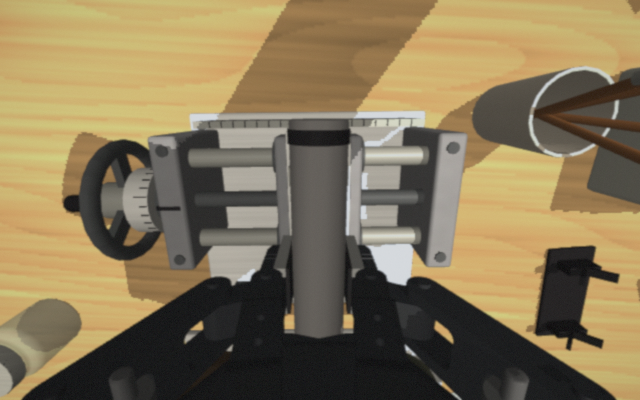

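View pics/w6c.png

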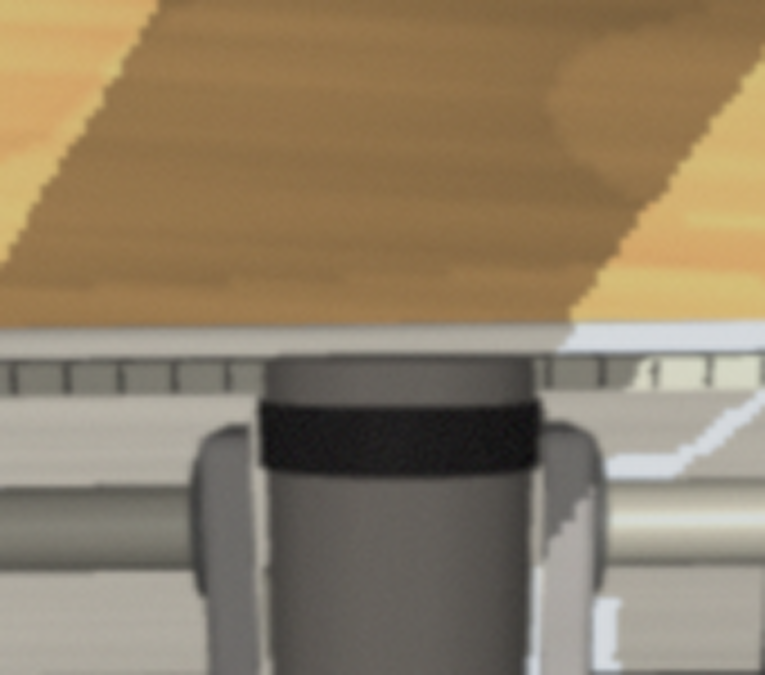

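>>> drive_tool --motion '[1, 0, 15, 0, 0, 0, 10, 1, 0, 30, 0, 0, 0, 10, 1, 0, 40, 0, 0, 0, 10, 1, 0, 46, 0, 0, 0, 10, 1, 0, 50, 0, 0, 0, 10]' --force 110

```text
t: 7.0
tcp_pos: [0.4744, -0.0205, 0.134]
tool_rot: [-0.026, 1.0, -0.0, 0.002]
force: [0.7, -0.2, 3.3]
finger_gap: 0.271
```

>>> drive_tool --motion '[0, 0, 3, 0, 0, 0, 10, 0, 0, 6, 0, 0, 0, 10, 0, 0, 9, 0, 0, 0, 10, 0, 0, 10, 0, 0, 0, 10]'

```text
t: 7.5
tcp_pos: [0.4743, -0.0205, 0.1248]
tool_rot: [-0.026, 1.0, -0.0, 0.002]
force: [-3.7, 1.2, 17.8]
finger_gap: 0.273
```

```bash
python3 - <<'E'
from h import *
plan([.4735,-.0205,.1243],.051)
s=manip.snapshot("wrist"); cv2.imwrite("pics/w7.png",s["color"][:,:,::-1]);crop(s["color"],250,80,390,180,5,"w7c.png")
s=manip.snapshot("scene"); crop(s["color"],240,150,370,280,5,"s7.png")
E
```

```text
now [ 0.4743 -0.0205  0.1248] yaw 0.0518 t 7.5 gap 0.273 F [-3.69  1.18 17.76]
shift [ 0.8 -0.   0.5] rot [-0.04  0.2   0.05]
```

View pics/w7c.png

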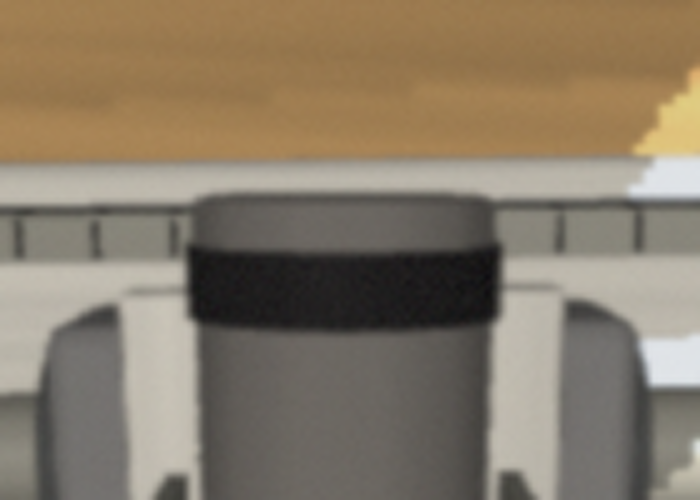

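View pics/s7.png

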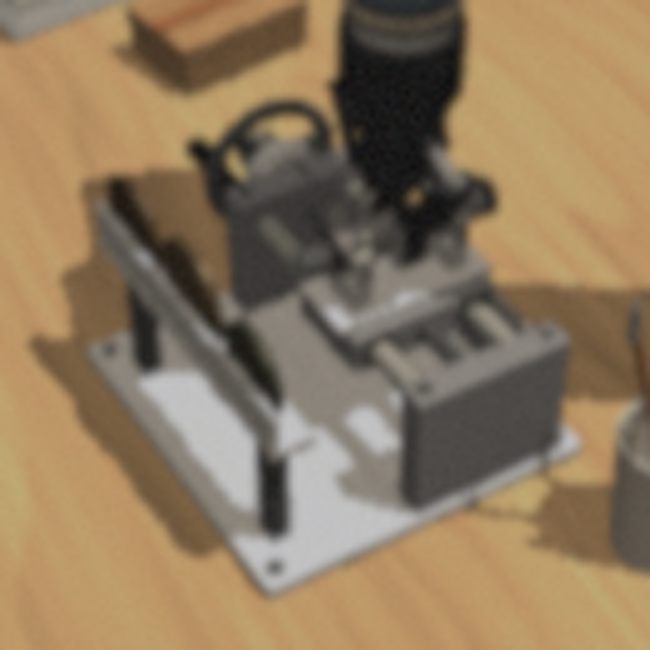

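>>> drive_tool --motion '[0, 0, 1, 0, 0, 0, 10, 0, 0, 1.5, 0, 0, 0, 10]'

```text
t: 7.85
tcp_pos: [0.4743, -0.0204, 0.1248]
tool_rot: [-0.026, 1.0, -0.001, 0.002]
force: [-3.9, 0.6, 17.9]
finger_gap: 0.271
```

>>> drive_tool --motion '[0, 0, -1, 0, 0, 0, 50, 0, 0, -1, 0, 0, 0, 70, 0, 0, -1, 0, 0, 0, 70, 0, 0, -1, 0, 0, 0, 70]'

```text
t: 8.35
tcp_pos: [0.4742, -0.0205, 0.1255]
tool_rot: [-0.026, 1.0, -0.0, 0.002]
force: [-0.7, 0.8, 0.9]
finger_gap: 0.823
```

```bash
python3 - <<'E'
from h import *
plan([.4735,-.0205,.25],.051)
E
```

```text
now [ 0.4742 -0.0205  0.1255] yaw 0.0518 t 8.35 gap 0.823 F [-0.67  0.8   0.89]
shift [ 2.000e-01 -1.000e-01 -1.245e+02] rot [-0.06  0.23  0.05]
```

>>> drive_tool --motion '[0, 0, -20, 0, 0, 0, 75, 0, 0, -60, 0, 0, 0, 80, 0, 0, -110, 0, 0, 0, 85, 0, 0, -130, 0, 0, 0, 85, 0, 0, -130, 0, 0, 0, 85, 0, 0, -130, 0, 0, 0, 85]'

```text
t: 9.1
tcp_pos: [0.4727, -0.0201, 0.2544]
tool_rot: [-0.026, 1.0, -0.0, 0.001]
force: [-0.1, 0.6, -0.2]
finger_gap: 0.996
```

```bash
python3 - <<'E'
from h import *
s=manip.snapshot("wrist"); cv2.imwrite("pics/w8.png",s["color"][:,:,::-1]);np.savez("w8.npz",**s); crop(s["color"],240,70,400,270,3,"w8c.png")
print(tool()[0])
s=manip.snapshot("scene"); crop(s["color"],240,150,370,280,5,"s8.png")
E
```

```text
[ 0.47263326 -0.02009648  0.25409974]
```

View pics/w8.png

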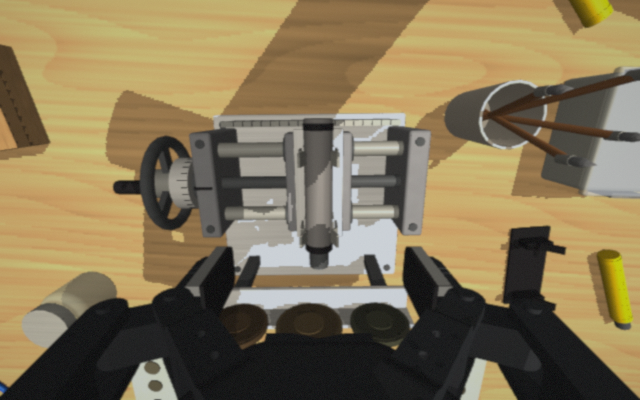

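View pics/w8c.png

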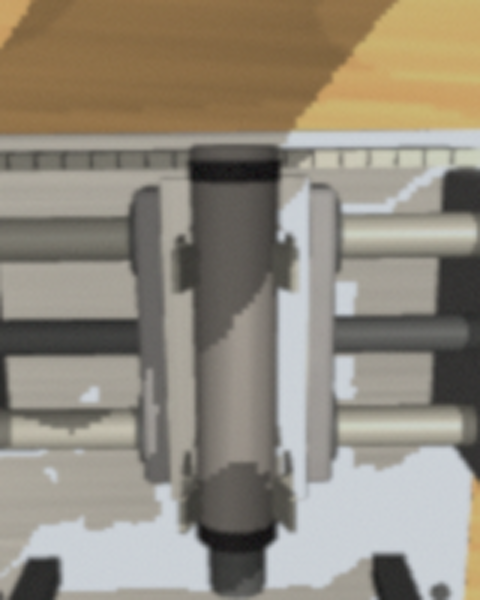

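View pics/s8.png

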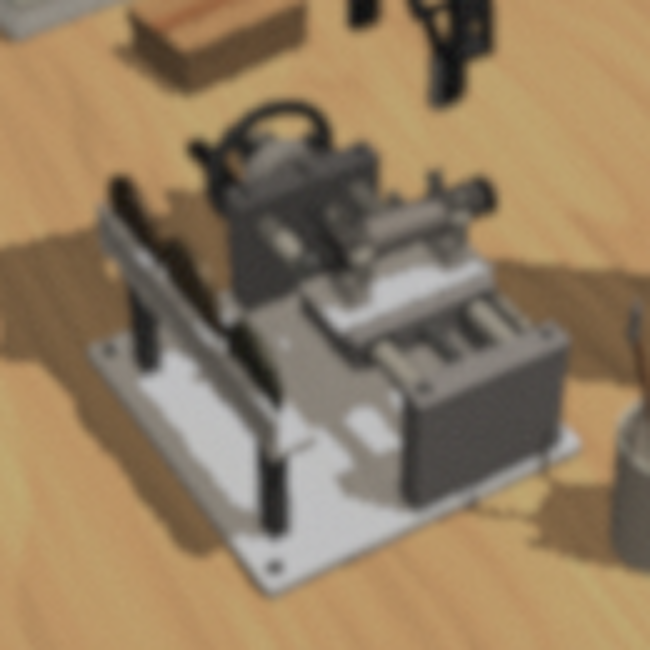

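```bash
python3 - <<'E'
from h import *
z=np.load("w8.npz"); s={k:z[k] for k in z}
g=lambda a,b,z:atz(s,240+(a+.5)/3-.5,70+(b+.5)/3-.5,z)
E,L=g(234,147,.156),g(238,597,.15); C1,C2=g(234,265,.164),g(238,503,.164)
print(E,L,np.linalg.norm(E-L),"mid",(E+L)/2,"clips",C1,C2,(C1+C2)/2)
# wheel/handle
crop(s["color"],95,110,235,250,5,"w8d.png")
b=np.array([.4734,-.0328]);yaw=.05
def bw(x,y,z): c,n=np.cos(yaw),np.sin(yaw); return [b[0]+c*x-n*y,b[1]+n*x+c*y,z]
for n,p in [("axis",bw(0,-.217,.085)),("wheel rim+x",bw(.052,-.152,.085)),("blk",bw(-.056,-.115,.11)),("blk",bw(.056,-.115,.11)),("blkL",bw(-.056,.122,.11)),("blkL",bw(.056,.122,.11))]: print(n,p,proj(s,p))
E
```

```text
[ 0.40532993 -0.02538314  0.156     ] [ 0.54481274 -0.01704774  0.15      ] 0.13986040851632384 mid [ 0.47507134 -0.02121544  0.153     ] clips [ 0.43590066 -0.02380731  0.164     ] [ 0.50568301 -0.01909671  0.164     ] [ 0.47079183 -0.02145201  0.164     ]
axis [np.float64(0.4842454797317372), np.float64(-0.2495288065057077), 0.085] [[112.99110727 180.34061542]]
wheel rim+x [np.float64(0.5329318472696813), np.float64(-0.18201112277795958), 0.085] [[177.86146978 224.08198133]]
blk [np.float64(0.42321758988400987), np.float64(-0.15045511342457912), 0.11] [[188.51459755 130.03210123]]
blk [np.float64(0.5350776190482461), np.float64(-0.14485744646626314), 0.11] [[201.65744929 236.10960067]]
blkL [np.float64(0.41137252676685915), np.float64(0.0862486982890279), 0.11] [[432.16604307 130.3704852 ]]
blkL [np.float64(0.5232325559310954), np.float64(0.09184636524734387), 0.11] [[420.38787647 236.46940551]]
```

View pics/w8d.png

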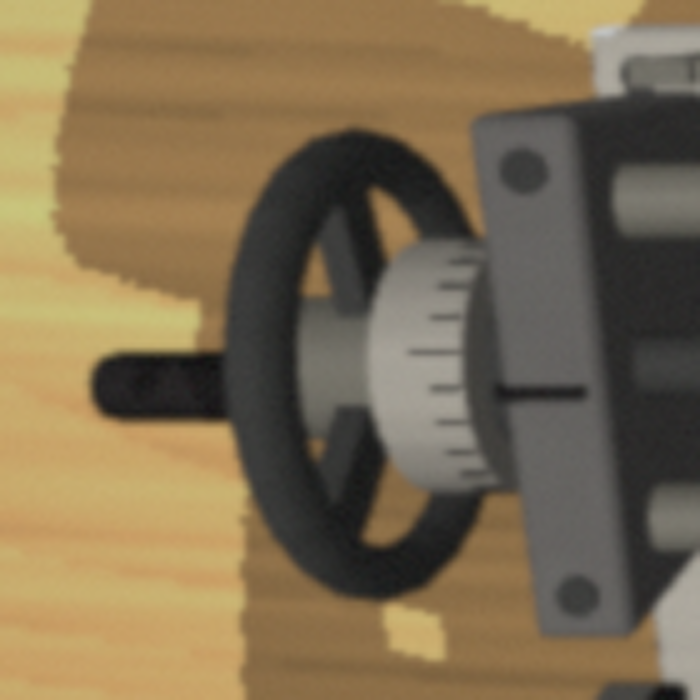

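```bash
python3 - <<'E'
from h import *
z=np.load("w8.npz"); s={k:z[k] for k in z}
i=[atz(s,u,188.3,.110) for u in (195.5,211.5)];print("index",i)
sc=[atz(s,95+(a+.5)/5-.5,110+(b+.5)/5-.5,.110) for a,b in ((523,170),(578,597))];print("screws",sc,(sc[0]+sc[1])/2, np.arctan2(*-(sc[1]-sc[0])[:2]*[1,-1]))
S=manip.snapshot("scene"); z=np.load("w5.npz"); w5={k:z[k] for k in z}
for dx in (0,.002):
 b=np.array([.4734+dx,-.0328]);yaw=.05
 c,n=np.cos(yaw),np.sin(yaw)
 for a in np.arange(1.2,5.2,.4):
  x,y,zz=.04*np.sin(a),-.240,.085+.04*np.cos(a); p=[b[0]+c*x-n*y,b[1]+n*x+c*y,zz]
  print(dx,a.round(1),proj(s,p)[0].round(1),"(114,187)",proj(S,p)[0].round(1),"(279,180)",proj(w5,p)[0].round(1),"(39,164)")
crop(S["color"],265,160,325,210,10,"s9.png")
E
```

```text
index [array([ 0.48167393, -0.14777141,  0.11      ]), array([ 0.48082322, -0.1312924 ,  0.11      ])]
screws [array([ 0.43577599, -0.14093449,  0.11      ]), array([ 0.52626523, -0.13514556,  0.11      ])] [ 0.48102061 -0.13804003  0.11      ] -1.506909745663739
0 1.2 [ 89.9 216.3] (114,187) [272.8 169.3] (279,180) [  6.2 186.3] (39,164)
0 1.6 [100.8 213.9] (114,187) [272.4 173.1] (279,180) [ 20.  185.4] (39,164)
0 2.0 [109.5 206.7] (114,187) [273.6 176.2] (279,180) [ 31.1 179.8] (39,164)
0 2.4 [115.2 196.3] (114,187) [276.1 178.2] (279,180) [ 38.4 170.8] (39,164)
0 2.8 [117.5 184. ] (114,187) [279.5 178.8] (279,180) [ 41.4 159.7] (39,164)
0 3.2 [116.2 171.3] (114,187) [283.3 178. ] (279,180) [ 39.8 147.6] (39,164)
0 3.6 [111.4 159.5] (114,187) [286.9 175.8] (279,180) [ 33.8 136.1] (39,164)
0 4.0 [103.5 150. ] (114,187) [289.8 172.7] (279,180) [ 23.7 126.5] (39,164)
0 4.4 [ 93.1 144.5] (114,187) [291.6 169. ] (279,180) [ 10.6 120.3] (39,164)
0 4.8 [ 81.5 144.4] (114,187) [291.9 165.4] (279,180) [ -4. 119.] (39,164)
0.002 1.2 [ 90.2 218. ] (114,187) [272.3 169.5] (279,180) [  6.6 188. ] (39,164)
0.002 1.6 [101.1 215.5] (114,187) [271.9 173.2] (279,180) [ 20.3 187. ] (39,164)
0.002 2.0 [109.7 208.3] (114,187) [273.1 176.4] (279,180) [ 31.4 181.3] (39,164)
0.002 2.4 [115.4 197.9] (114,187) [275.6 178.4] (279,180) [ 38.7 172.3] (39,164)
0.002 2.8 [117.7 185.6] (114,187) [279. 179.] (279,180) [ 41.7 161.1] (39,164)
0.002 3.2 [116.4 172.9] (114,187) [282.8 178.1] (279,180) [ 40.1 149.2] (39,164)
0.002 3.6 [111.6 161.1] (114,187) [286.4 176. ] (279,180) [ 34.1 137.7] (39,164)
0.002 4.0 [103.7 151.7] (114,187) [289.3 172.8] (279,180) [ 24.1 128.1] (39,164)
0.002 4.4 [ 93.4 146.3] (114,187) [291.1 169.2] (279,180) [ 11. 122.] (39,164)
0.002 4.8 [ 81.8 146.3] (114,187) [291.4 165.5] (279,180) [ -3.5 120.8] (39,164)
```

View pics/s9.png

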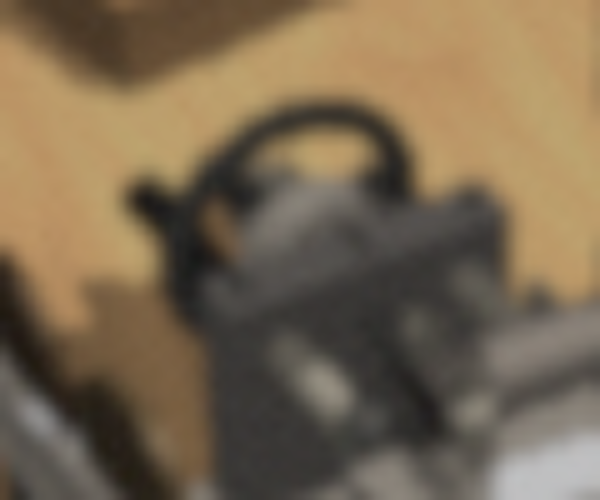

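```bash
python3 - <<'E'
from h import *
print(tool()[2]["q"].round(2))
plan([.5043,-.2495,.16],np.pi/2+.055)
T=manip.snapshot("top");print("swab",atz(T,420,147,.09),"coin",atz(T,442,222,.047))
E
```

```text
[-0.28  0.29  1.77  0.    1.07 -1.9 ]
now [ 0.4728 -0.0202  0.2541] yaw 0.0518 t 9.25 gap 0.996 F [0.02 0.13 1.16]
shift [ -19.5 -230.7   94.1] rot [-4.000e-02  4.000e-02 -9.018e+01]
swab [ 0.6782115 -0.3512246  0.09     ] coin [ 0.41104683 -0.43136109  0.047     ]
```

```bash
cat >> h.py <<'E'
YAW=.055; AX=np.array([.4872,-.2504,.085])
BX=np.array([np.cos(YAW),np.sin(YAW),0]);BY=np.array([-np.sin(YAW),np.cos(YAW),0])
def planh(hold,th,th_deg=True):
    """hold point at world pos, tool x=+bench y, tilted th deg (fingers toward wheel)"""
    t=np.radians(th); x=BY*np.cos(t)+np.array([0,0,np.sin(t)]); z=BY*np.sin(t)-np.array([0,0,np.cos(t)]); y=np.cross(z,x)
    Rt=R.from_matrix(np.column_stack([x,y,z])); p,r,s=tool()
    tgt=np.array(hold)-0+z*.0187
    print("hold now",(p-r.apply([0,0,.0187])).round(4),"t",round(s["t"],3),"gap",round(float(s["finger_gap"]),3),"F",s["force"].round(2))
    print("shift",(r.inv().apply(tgt-p)*1000).round(1),"rot",np.degrees((r.inv()*Rt).as_rotvec()).round(2))
def grip(a): return AX+.04*np.sin(a)*BX+np.array([0,0,.04*np.cos(a)])
E
python3 - <<'E'
from h import *
planh(grip(2.7)+[0,0,.15],0)
planh(grip(2.7)+[0,0,.15],20)
E
```

```text
hold now [ 0.4729 -0.0202  0.273 ] t 9.3 gap 0.993 F [ 0.82 -0.82 -0.49]
shift [ -19.3 -230.6   74.2] rot [5.000e-02 6.000e-02 8.982e+01]
hold now [ 0.4729 -0.0202  0.273 ] t 9.3 gap 0.993 F [ 0.82 -0.82 -0.49]
shift [ -19.3 -224.2   73. ] rot [-15.61  15.77  88.84]
```

>>> drive_tool --motion '[-2, -25, 0, 0, 0, 10, 85, -5, -60, 0, 0, 0, 20, 85, -8, -100, 0, 0, 0, 30, 85, -11, -140, 10, 0, 0, 40.5, 85, -14, -180, 30, 0, 0, 51, 85, -17, -215, 50, 0, 0, 61.5, 85, -19, -231, 65, 0, 0, 72, 85, -19, -231, 74, 0, 0, 82, 85]'

```text
t: 10.3
tcp_pos: [0.5036, -0.2513, 0.1783]
tool_rot: [0.639, 0.769, 0.0, -0.001]
force: [0.4, 0.4, -0.0]
finger_gap: 0.996
```

```bash
python3 - <<'E'
from h import *
print(tool()[2]["q"].round(2))
planh(grip(2.7)+[0,0,.13],20)
E
```

```text
[-0.66  0.51  1.64  0.    0.99 -0.85]
hold now [ 0.5036 -0.2513  0.197 ] t 10.3 gap 0.996 F [ 0.38  0.44 -0.02]
shift [ 8.   1.8 17. ] rot [-1.31 19.9   7.28]
```

>>> drive_tool --motion '[4, 1, 8, -0.5, 9, 4, 85, 8, 2, 17, -1.3, 18, 7.3, 85, 8, 2, 17, -1.3, 19.9, 7.3, 85, 8, 2, 17, -1.3, 19.9, 7.3, 85, 8, 2, 17, -1.3, 19.9, 7.3, 85]'

```text
t: 10.92
tcp_pos: [0.5041, -0.2421, 0.1617]
tool_rot: [0.677, 0.716, 0.119, -0.126]
force: [0.6, 0.1, 0.6]
finger_gap: 0.993
```

```bash
python3 - <<'E'
from h import *
print(tool()[2]["q"].round(2))
planh(grip(2.7)+[0,0,.02],20)
s=manip.snapshot("wrist"); cv2.imwrite("pics/w10.png",s["color"][:,:,::-1])
for a in (2.4,2.6,2.7,2.8,3): print(a,proj(s,grip(a)+BY*-.025).round(1),proj(s,grip(a)+BY*.04).round(1))
E
```

```text
[-0.77  0.62  1.54  0.24  1.25 -0.94]
hold now [ 0.5044 -0.2484  0.1793] t 10.925 gap 0.993 F [0.64 0.09 0.55]
shift [-38.6  -0.2 103.5] rot [-0.04  0.06  0.07]
2.4 [[328.7 271.4]] [[328.6 200. ]]
2.6 [[321.6 270.5]] [[321.6 200.3]]
2.7 [[317.8 270.1]] [[317.8 200.4]]
2.8 [[313.8 269.8]] [[313.9 200.5]]
3 [[305.6 269.4]] [[305.9 200.6]]
```

View pics/w10.png

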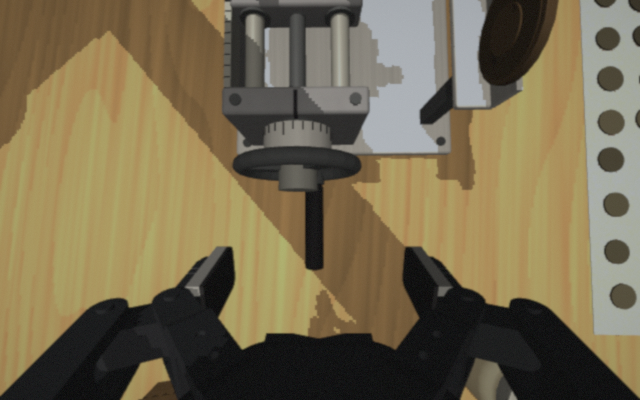

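```bash
python3 - <<'E'
from h import *
s=manip.snapshot("wrist"); crop(s["color"],225,80,370,280,3.5,"w10c.png")
print(proj(s,AX+BY*.065+BX*.052),proj(s,AX+BY*.065-BX*.052),proj(s,AX+BY*.112+[0,0,.025]))
E
```

```text
[[359.90974053 167.90444823]] [[233.97034458 167.77064441]] [[294.84583214 100.01653303]]
```

View pics/w10c.png

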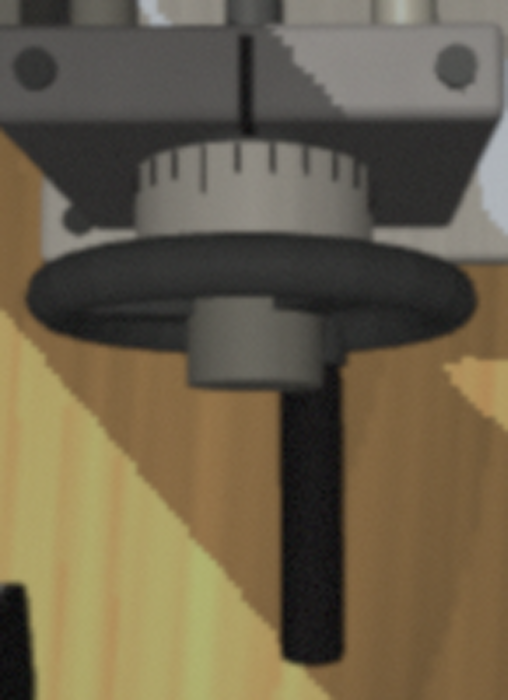

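```bash
python3 - <<'E'
from h import *
planh(grip(2.78)+[0,0,.05],20)
planh(grip(2.78),20)
print(grip(2.78))
E
```

```text
hold now [ 0.5046 -0.2484  0.1796] t 11.025 gap 0.995 F [-0.29 -0.36 -0.02]
shift [-28.9  -3.4  76.7] rot [-0.01  0.07  0.08]
hold now [ 0.5046 -0.2484  0.1796] t 11.025 gap 0.995 F [-0.29 -0.36 -0.02]
shift [-45.9  -3.4 123.7] rot [-0.01  0.07  0.08]
[ 0.50132918 -0.24962211  0.04758662]
```

>>> drive_tool --motion '[-17, -3.4, 46, 0, 0, 0, 85, -32, -3.4, 86, 0, 0, 0, 85, -40, -3.4, 108, 0, 0, 0, 85, -46, -3.4, 123.5, 0, 0, 0, 85, -46, -3.4, 123.5, 0, 0, 0, 85, -46, -3.4, 123.5, 0, 0, 0, 85]'

```text
t: 11.78
tcp_pos: [0.5016, -0.2437, 0.0311]
tool_rot: [0.676, 0.716, 0.119, -0.125]
force: [0.0, 0.4, 0.1]
finger_gap: 0.997
```

```bash
python3 - <<'E'
from h import *
planh(grip(2.78),20)
s=manip.snapshot("wrist"); cv2.imwrite("pics/w11.png",s["color"][:,:,::-1])
E
```

```text
hold now [ 0.5019 -0.2501  0.0487] t 11.775 gap 0.997 F [0.05 0.41 0.15]
shift [ 0.1 -0.6  1.2] rot [0.05 0.15 0.13]
```

View pics/w11.png

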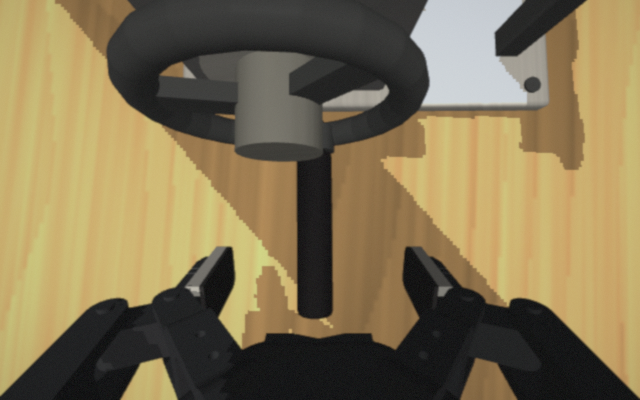

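>>> drive_tool --motion '[0, -1.5, 1, 0, 0, 0, 40, 0, -1.5, 1, 0, 0, 0, 10, 0, -1.5, 1, 0, 0, 0, 0, 0, -1.5, 1, 0, 0, 0, 0, 0, -1.5, 1, 0, 0, 0, 0, 0, -1.5, 1, 0, 0, 0, 0]' --force 40

```text
t: 12.58
tcp_pos: [0.5001, -0.2437, 0.0305]
tool_rot: [0.676, 0.716, 0.119, -0.125]
force: [0.2, -0.6, 1.7]
finger_gap: 0.195
```

```bash
cat >> h.py <<'E'
def path(angs,th=20,dr=0):
    p,r,s=tool(); h=p-r.apply([0,0,.0187]); d=h-AX
    print("hold rel: x %.1f y %.1f z %.1f"%tuple(1e3*np.array([d@BX,d@BY,d[2]])),"r %.1f a %.3f"%(1e3*np.hypot(d@BX,d[2]),np.arctan2(d@BX,d[2])),"F",s["force"].round(1),"t",round(s["t"],2),"gap",round(float(s["finger_gap"]),3))
    for a in angs: print(round(a,3),(r.inv().apply(grip(a)-h)*1000).round(1))
E
python3 - <<'E'
from h import *
path([2.7,2.6,2.5,2.4])
s=manip.snapshot("wrist"); cv2.imwrite("pics/w12.png",s["color"][:,:,::-1])
E
```

```text
hold rel: x 13.2 y -0.4 z -36.9 r 39.2 a 2.798 F [ 0.2 -0.6  1.7] t 12.57 gap 0.195
2.7 [ 0.6  3.9 -0.6]
2.6 [ 1.2  7.4 -2.4]
2.5 [ 2.  10.7 -4.5]
2.4 [ 2.8 13.8 -6.8]
```

View pics/w12.png

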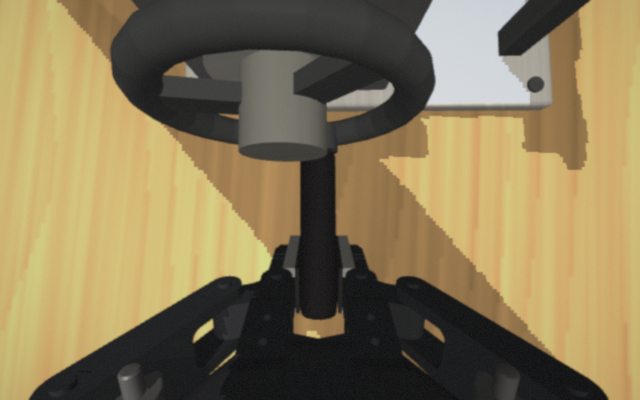

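```bash
python3 - <<'E'
from h import *
path(2.8-.22*np.arange(1,9))
E
```

```text
hold rel: x 13.2 y -0.4 z -37.0 r 39.2 a 2.798 F [-0.5 -0.6  1.6] t 12.62 gap 0.195
2.58 [ 1.4  8.1 -2.8]
2.36 [ 3.2 15.  -7.9]
2.14 [  5.5  20.5 -14.3]
1.92 [  8.2  24.4 -21.7]
1.7 [ 11.1  26.5 -29.8]
1.48 [ 14.   26.7 -38. ]
1.26 [ 17.   25.  -46.1]
1.04 [ 19.7  21.4 -53.7]
```

>>> drive_tool --motion '[1.4, 8.1, -2.8, 0, 0, 0, 0, 3.2, 15, -7.9, 0, 0, 0, 0, 5.5, 20.5, -14.3, 0, 0, 0, 0, 8.2, 24.4, -21.7, 0, 0, 0, 0]'

```text
t: 13.12
tcp_pos: [0.5248, -0.2421, 0.0538]
tool_rot: [0.676, 0.716, 0.119, -0.124]
force: [-2.6, -2.3, -1.8]
finger_gap: 0.198
```

```bash
python3 - <<'E'
from h import *
path(1.92-.24*np.arange(0,9))
E
```

```text
hold rel: x 38.0 y -0.2 z -13.6 r 40.4 a 1.913 F [-2.6 -2.3 -1.8] t 13.12 gap 0.198
1.92 [ 0.1 -0.4  0.2]
1.68 [ 3.3  1.8 -8.6]
1.44 [  6.5   1.7 -17.6]
1.2 [  9.6  -0.7 -26.3]
0.96 [ 12.5  -5.2 -34.3]
0.72 [ 15.  -11.6 -41. ]
0.48 [ 16.8 -19.4 -46.1]
0.24 [ 18.  -28.4 -49.3]
0.0 [ 18.4 -37.9 -50.4]
```

>>> drive_tool --motion '[3.3, 1.8, -8.6, 0, 0, 0, 0, 6.5, 1.7, -17.6, 0, 0, 0, 0, 9.6, -0.7, -26.3, 0, 0, 0, 0, 12.5, -5.2, -34.3, 0, 0, 0, 0, 15, -11.6, -41, 0, 0, 0, 0, 16.8, -19.4, -46.1, 0, 0, 0, 0, 18, -28.4, -49.3, 0, 0, 0, 0, 18.4, -37.9, -50.4, 0, 0, 0, 0]'

```text
t: 14.12
tcp_pos: [0.4867, -0.2447, 0.1083]
tool_rot: [0.676, 0.716, 0.119, -0.123]
force: [2.2, -2.3, 3.6]
finger_gap: 0.194
```

```bash
python3 - <<'E'
from h import *
path(0-.19*np.arange(0,6))
s=manip.snapshot("wrist"); cv2.imwrite("pics/w13.png",s["color"][:,:,::-1])
E
```

```text
hold rel: x -0.2 y -0.6 z 40.9 r 40.9 a -0.005 F [ 2.2 -2.3  3.6] t 14.12 gap 0.194
0.0 [0.2 0.2 1.1]
-0.19 [ 0.  -7.4  1.7]
-0.38 [ -0.7 -14.7   3.7]
-0.57 [ -1.8 -21.4   7. ]
-0.76 [ -3.4 -27.4  11.4]
-0.95 [ -5.3 -32.4  16.7]
```

View pics/w13.png

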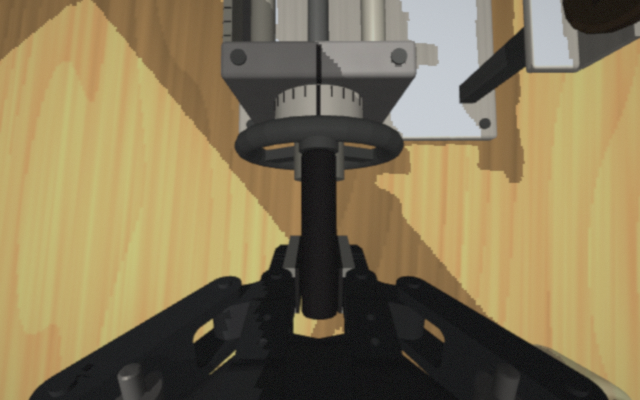

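>>> drive_tool --motion '[0, -7.4, 1.7, 0, 0, 0, 0, -0.7, -14.7, 3.7, 0, 0, 0, 0, -1.8, -21.4, 7, 0, 0, 0, 0, -3.4, -27.4, 11.4, 0, 0, 0, 0, -5.3, -32.4, 16.7, 0, 0, 0, 0, -5.3, -32.4, 16.7, 0, 0, 0, 0]'

```text
t: 14.92
tcp_pos: [0.4526, -0.2467, 0.0892]
tool_rot: [0.677, 0.716, 0.118, -0.124]
force: [3.3, -5.9, -3.1]
finger_gap: 0.191
```

```bash
python3 - <<'E'
from h import *
path([-.76,-.57,-.38,-.19,-.1,0])
s=manip.snapshot("wrist"); cv2.imwrite("pics/w14.png",s["color"][:,:,::-1])
s=manip.snapshot("scene"); crop(s["color"],240,150,370,280,5,"s14.png")
s=manip.snapshot("top"); crop(s["color"],285,150,405,240,6,"t14.png")
E
```

```text
hold rel: x -34.4 y -0.7 z 21.8 r 40.7 a -1.006 F [ 3.3 -5.9 -3.1] t 14.93 gap 0.191
-0.76 [ 3.1  6.8 -6.5]
-0.57 [  4.6  12.8 -10.9]
-0.38 [  5.8  19.6 -14.2]
-0.19 [  6.5  26.8 -16.2]
-0.1 [  6.7  30.4 -16.7]
0 [  6.7  34.4 -16.9]
```

View pics/w14.png

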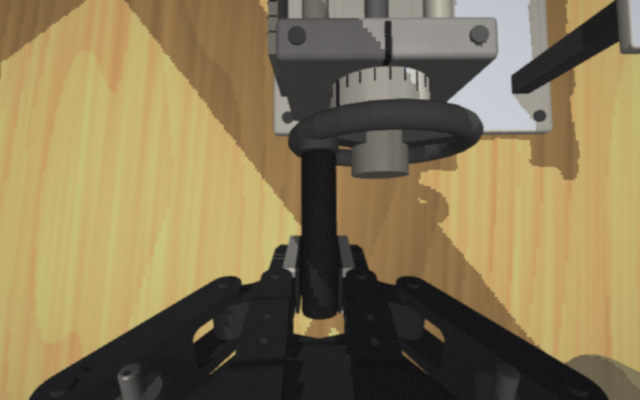

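View pics/t14.png

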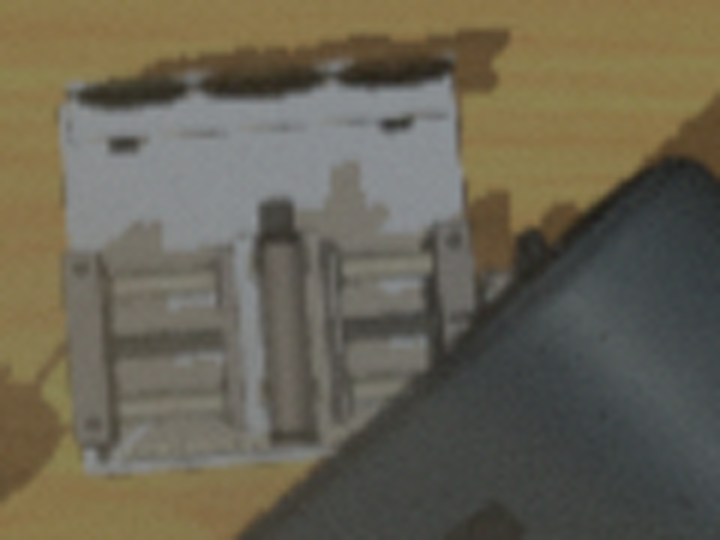

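>>> drive_tool --motion '[3.1, 6.8, -6.5, 0, 0, 0, 0, 4.6, 12.8, -10.9, 0, 0, 0, 0, 5.8, 19.6, -14.2, 0, 0, 0, 0, 6.5, 26.8, -16.2, 0, 0, 0, 0, 6.7, 30.4, -16.7, 0, 0, 0, 0, 6.7, 32.5, -16.8, 0, 0, 0, 0, 6.7, 33.5, -16.8, 0, 0, 0, 0, 6.7, 33.5, -16.8, 0, 0, 0, 0]'

```text
t: 16.08
tcp_pos: [0.4846, -0.2449, 0.1076]
tool_rot: [0.676, 0.717, 0.116, -0.125]
force: [-1.9, -5.6, 8.4]
finger_gap: 0.193
```

```bash
python3 - <<'E'
from h import *
path([0,.02])
s=manip.snapshot("wrist"); crop(s["color"],220,20,420,180,4,"w15.png")
E
```

```text
hold rel: x -2.3 y -0.6 z 40.2 r 40.3 a -0.056 F [-1.9 -5.6  8.4] t 16.07 gap 0.193
0 [0.5 2.3 0.4]
0.02 [0.5 3.1 0.4]
```

View pics/w15.png

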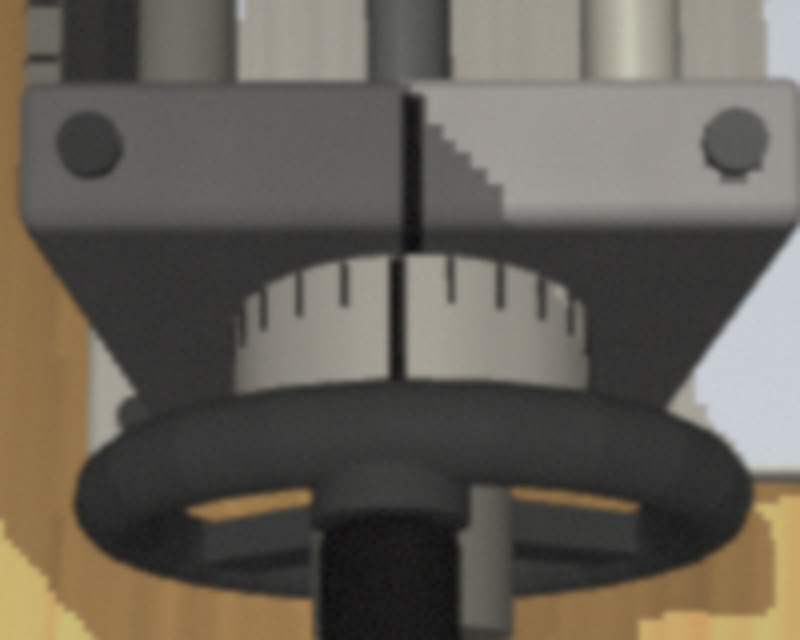

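>>> drive_tool --motion '[0.3, 1.6, 0.2, 0, 0, 0, 0, 0.3, 3.1, 0.2, 0, 0, 0, 0, 0.3, 3.1, 0.2, 0, 0, 0, 0, 0.3, 3.1, 0.2, 0, 0, 0, 0]'

```text
t: 16.62
tcp_pos: [0.4862, -0.2447, 0.1078]
tool_rot: [0.676, 0.717, 0.116, -0.125]
force: [-2.2, -4.8, 9.1]
finger_gap: 0.193
```

```bash
python3 - <<'E'
from h import *
path([0,.02])
s=manip.snapshot("wrist"); crop(s["color"],220,20,420,180,4,"w16.png")
E
```

```text
hold rel: x -0.6 y -0.6 z 40.4 r 40.4 a -0.014 F [-2.2 -4.8  9.1] t 16.62 gap 0.193
0 [0.4 0.6 0.5]
0.02 [0.4 1.4 0.5]
```

View pics/w16.png

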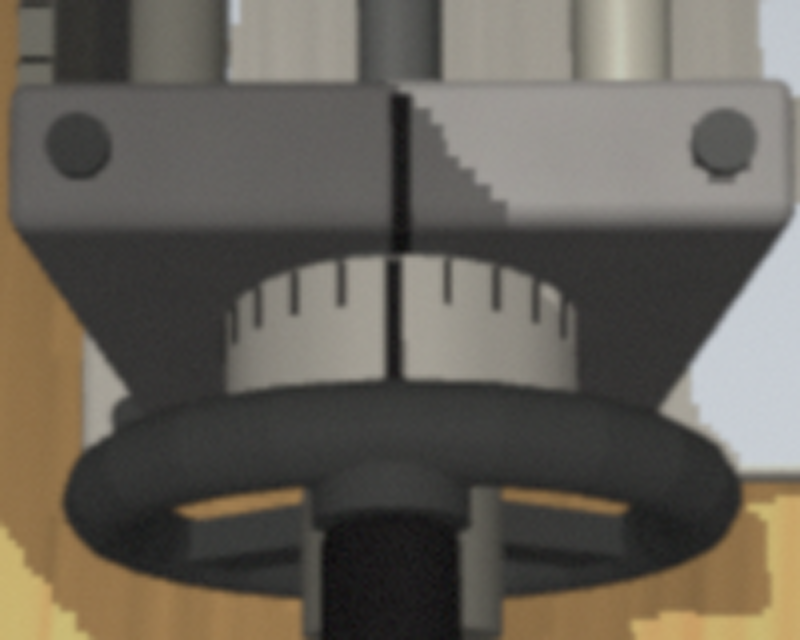

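>>> drive_tool --motion '[0.3, 1.6, 0.2, 0, 0, 0, 0, 0.3, 2.9, 0.2, 0, 0, 0, 0, 0.3, 2.9, 0.2, 0, 0, 0, 0, 0.3, 2.9, 0.2, 0, 0, 0, 0]'

```text
t: 17.18
tcp_pos: [0.4878, -0.2447, 0.1079]
tool_rot: [0.676, 0.717, 0.115, -0.126]
force: [-0.7, -5.2, 7.1]
finger_gap: 0.195
```

```bash
python3 - <<'E'
from h import *
path([0,.02])
s=manip.snapshot("wrist"); crop(s["color"],220,20,420,180,4,"w17.png")
E
```

```text
hold rel: x 1.0 y -0.6 z 40.5 r 40.5 a 0.025 F [-0.7 -5.2  7.1] t 17.18 gap 0.195
0 [ 0.4 -1.   0.7]
0.02 [ 0.4 -0.2  0.7]
```

View pics/w17.png

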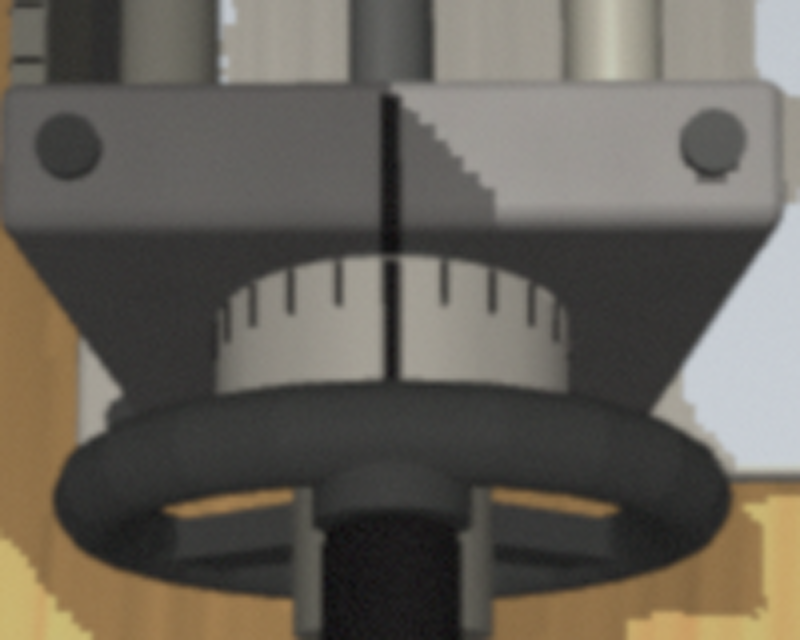

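>>> drive_tool --motion '[0, 0, 0, 0, 0, 0, 0, 0, 0, 0, 0, 0, 0, 40, 0, 0, 0, 0, 0, 0, 60, 0, 0, 0, 0, 0, 0, 70, 0, 0, 0, 0, 0, 0, 70]'

```text
t: 17.85
tcp_pos: [0.4875, -0.2441, 0.1075]
tool_rot: [0.676, 0.717, 0.115, -0.127]
force: [-0.3, 0.3, 0.1]
finger_gap: 0.817
```

```bash
python3 - <<'E'
from h import *
path([0,.02])
s=manip.snapshot("wrist"); cv2.imwrite("pics/w18.png",s["color"][:,:,::-1])
E
```

```text
hold rel: x 0.8 y -0.1 z 40.1 r 40.1 a 0.019 F [-0.3  0.3  0.1] t 17.85 gap 0.817
0 [ 0.  -0.8  0.1]
0.02 [0.  0.  0.1]
```

View pics/w18.png

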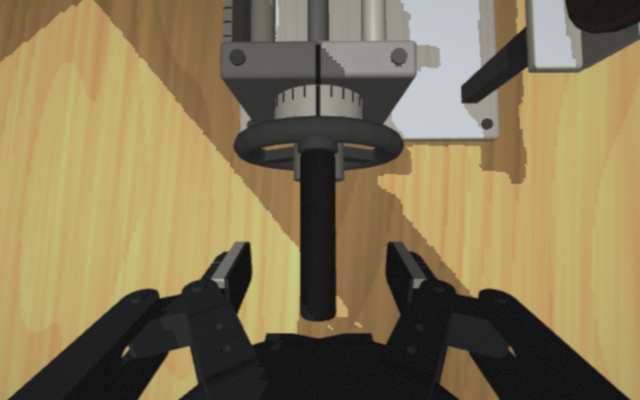

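>>> drive_tool --motion '[0, 0, -20, 0, 0, 0, 70, 0, 0, -60, 0, 0, 0, 70, 0, 0, -100, 0, 0, 0, 70, 0, 0, -140, 0, 0, 0, 70, 0, 0, -140, 0, 0, 0, 70, 0, 0, -140, 0, 0, 0, 70]'

```text
t: 18.65
tcp_pos: [0.4907, -0.2905, 0.2388]
tool_rot: [0.676, 0.717, 0.115, -0.128]
force: [0.9, 0.2, -0.1]
finger_gap: 0.818
```

```bash
python3 - <<'E'
from h import *
path([])
s=manip.snapshot("wrist"); cv2.imwrite("pics/w19.png",s["color"][:,:,::-1]); crop(s["color"],190,0,390,150,4,"w19c.png")
s=manip.snapshot("top"); crop(s["color"],285,150,405,240,6,"t19.png")
E
```

```text
hold rel: x 1.5 y -46.6 z 171.4 r 171.4 a 0.009 F [ 0.9  0.2 -0.1] t 18.65 gap 0.818
```

View pics/w19c.png

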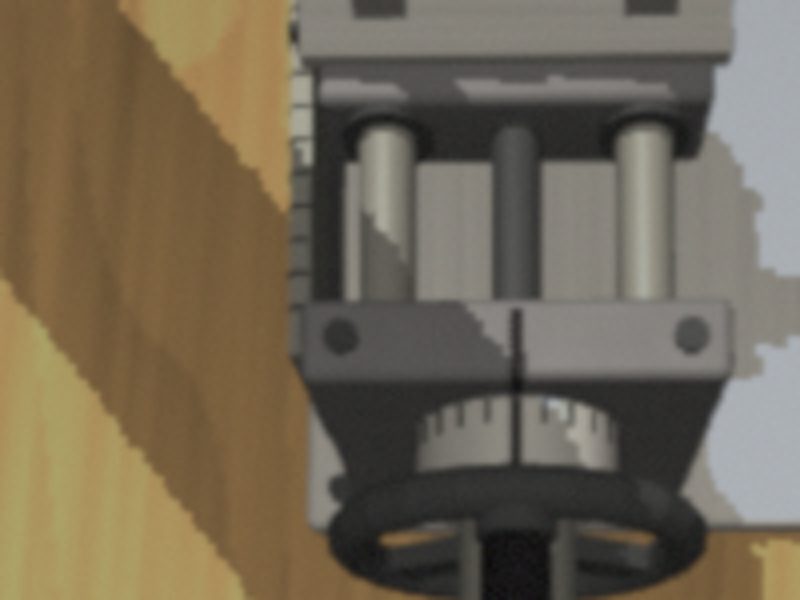

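View pics/t19.png

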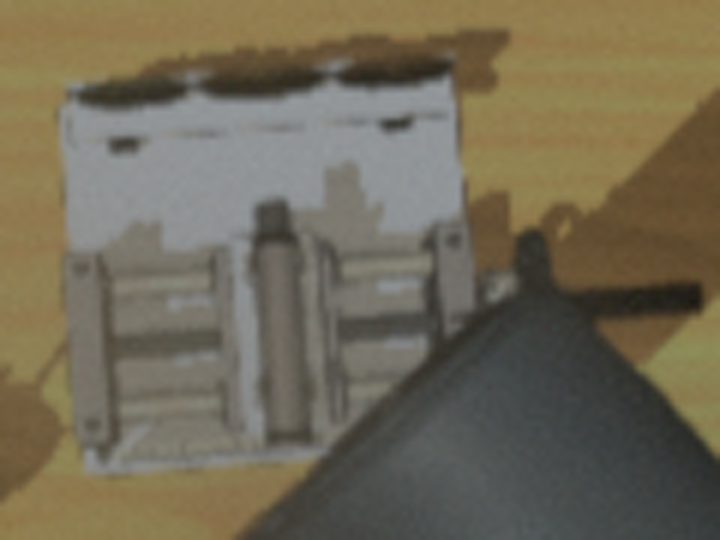

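>>> drive_tool --motion '[20, -5, -30, 0, 0, 0, 70, 70, -20, -30, 0, 0, 0, 70, 120, -30, 0, 0, 0, 0, 70, 170, -40, 20, 0, 0, 0, 70, 215, -50, 35, 0, 0, 0, 70, 215, -50, 35, 0, 0, 0, 70, 215, -50, 35, 0, 0, 0, 70, 215, -50, 35, 0, 0, 0, 70]'

```text
t: 19.75
tcp_pos: [0.4285, -0.0805, 0.2782]
tool_rot: [0.676, 0.717, 0.115, -0.128]
force: [-0.7, -1.0, -0.2]
finger_gap: 0.822
```

```bash
python3 - <<'E'
from h import *
s=manip.snapshot("wrist"); cv2.imwrite("pics/w20.png",s["color"][:,:,::-1])
E
```

```text
(no output)
```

View pics/w20.png

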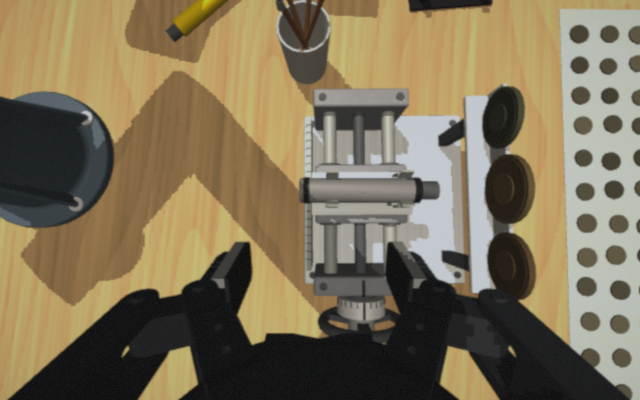

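```bash
python3 - <<'E'
from h import *
s=manip.snapshot("wrist"); crop(s["color"],290,140,440,300,5,"w20c.png")
O=AX+BY*.217; 
for sg in (0,): print(proj(s,[*(O-BX*.0)[:2],.164]),proj(s,[*(O+BX*.07)[:2],.15]),proj(s,[*(O-BX*.07)[:2],.15]),proj(s,[*(O-BX*.066)[:2],.076]))
T=manip.snapshot("top"); crop(T["color"],240,130,420,240,4,"t20.png")
E
```

```text
[[371.14520462 188.39948121]] [[438.95763193 189.97501545]] [[298.71463128 189.48208117]] [[306.38420461 194.8493088 ]]
```

View pics/w20c.png

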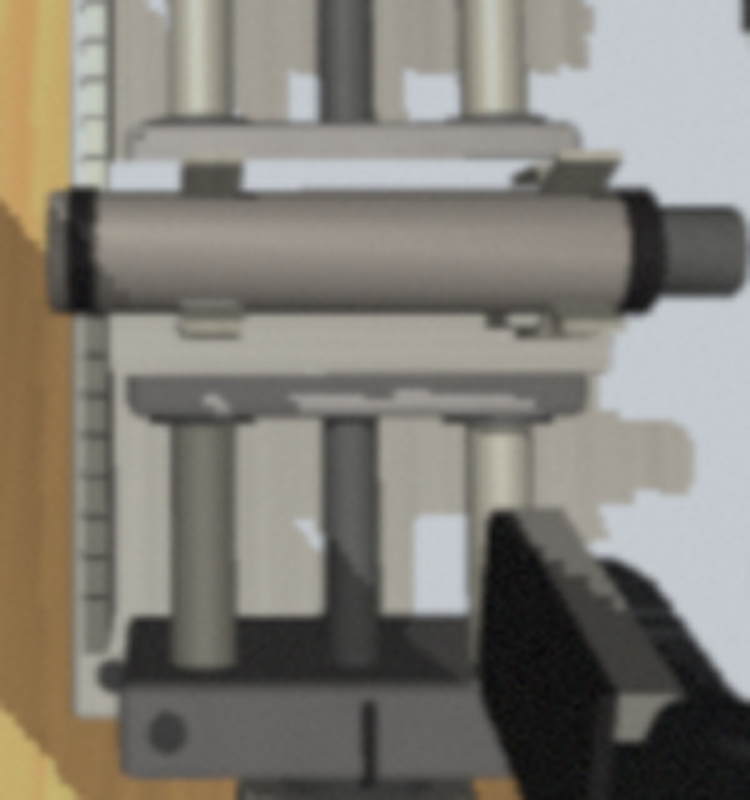

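```bash
python3 - <<'E'
from station import manip
import numpy as np
s=manip.sense();print(s["t"],abs(s["qd"]).max(),s["force"]);print(manip.sign_off())
E
```

```text
19.9 0.007249071064086706 [-0.16441687  0.46172203 -0.32862979]
the job is handed in; nothing more can be done
None
```

I pressed the microscope into both clips with its lens towards the medals. I then wound the handwheel anticlockwise to about −1.0 rad and came back clockwise to zero. The job was handed in at about 20 s; sign-off gives no verdict.

**Microscope**
- It appears home in both clips. Its ends are within about 1 pixel (1 mm) of where they should be along the clips, with the axis at the seat height.
- An earlier picture, taken right after release, put its centre up to 4 mm off the clips' midpoint along the barrel, within the 12 mm allowed.
- I had no direct height reading. At the end of the press the arm's own reading put the axis about 0.5 mm above home, at 18 N. That is over the 5 to 13 N given for the snap, and I took it as the barrel resting on its saddles.

**Handwheel and carriage**
- The dial's zero line is on the index in the close wrist picture, and it stayed there after I released the handle.
- The handle position worked out from the arm was about 0.02 rad (0.8 mm) off the dial. I trusted the dial.
- The carriage is at its station within about 1 mm by picture, which confirms the turn but is coarser than the 0.8 mm allowed. I did not read the rule's pointer directly.

**Surroundings**
- At hand-in the gripper was clear of everything and the force reading was near zero.
- The medals were not touched as far as I could see, and I noticed no shift in the jars or boxes. I did not measure their positions again at the end.

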